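# Find the case that rattles and present it

### The arm

A 7-joint arm with a two-finger parallel gripper is mounted at the origin on a cart in front of the work surface, level with it; the furniture and walls round the work are solid. World frame = base frame: x ahead of the robot, y to its left, z up, the work surface at z = 0. Lengths are in m, angles in degrees, forces in N, time in s.
With the tool pointing down it reaches from about 0.4 to 0.9 m from the base axis. Payload 5.5 kg.
Tool frame: the origin (TCP) lies midway between the tips of the shut fingers; the grasp point (between the pads) lies 19 mm behind it; z points along the fingers, y is the line along which they close (so a half turn about z gives the same grasp; the last joint's range is limited). The gripper opens to 85 mm and grips with 20 to 120 N. Pads are 22 mm wide; open, the fingers measure 114 mm over their backs; the gripper's body (76 mm by 85 mm) begins 54 mm behind the grasp point. The pads swing forward as they close: fully open they stand 13 mm farther back than shut.
Start: joints at [-59.977, 28.699, -24.465, 88.831, 12.651, 65.22, -12.049], TCP at [0.168, 0.628, 0.209] pointing down, gripper open.
Joint ranges: [-164.97, 164.97], [-17.58, 116.51], [-87.97, 89.64], [11.32, 138.91], [-80.73, 260.73], [10.89, 115.49], [-147.41, 147.41]. Speed limits (degrees/s): [147.25, 147.25, 180, 180, 180, 180, 180].

### API

Orientations are given as [roll, pitch, yaw] about the fixed x, y, z axes, in that order (R = Rz(yaw) Ry(pitch) Rx(roll)).
In Python, from cell import manip, get_image, get_calibration, order gives the robot as it stands. The module is installed in compiled form; this text tells all that it offers.
- The arm moves only by the tool play_rows, never from a script. Its argument "deltas" is a list of rows, each an object with "linear": the shift along the world's x, y, z in cm, a list of three; "twist": the turn, a rotation vector about the world's x, y, z in degrees, a list of three; "grip": the opening, from 0 (shut) to 1 (fully open). In form: [{"linear": [tx, ty, tz], "twist": [rx, ry, rz], "grip": grip}, ...]. A call has exactly 5 rows; each row is the pose to reach, as a shift and turn from the pose commanded when the call began; what a row does not reach only later rows make up. A row lasts 1/10 s, in which the tool goes at most 50 mm and 8.59 degrees, less where a joint would pass 70% of its speed; a pose out of reach is approached as far as the arm can. A call with a gripper value outside its range is refused whole. The fingers move at their own pace and stop on an object; "newtons" is the grip in N (left out, the last holds). Time passes only in rows, so rows that repeat a pose let the fingers close, or fill a call up. It gives the time, the measured TCP pose, the force, the opening and the grip force at its end, in the units of the state.
- manip.sense(): the state, without advancing time (a new reading comes with each control period).
- get_image(name): name is "side" or "top"; returns the picture (384x512x3 uint8, red, green, blue); there is no depth.
- get_calibration(name): a dict with "K" (3x3 intrinsics, pixels), "distortion" ([k1, k2, p1, p2, k3] as OpenCV has them; the pictures are not rectified), "rvec" (rotation vector, rad) and "tvec" (3), from world to camera coordinates, as OpenCV has them. Camera axes: x right, y down, z forward; pixel columns grow to the right and rows downward; lengths in m; the calibration is good to about 2 mm. A picture is of the moment at which its call begins. get_calibration takes no time and is no camera call.
- order.close_job(): hands the job in; it is judged then, once.
The state is a dict: "t": time; "q": joint angles; "qvel": joint speeds; "tau": joint torques, N m; "tcp_pos": TCP position; "orientation": TCP orientation; "contact_force": force on the tool from outside, world axes, zero at the start; "torque": the same for the moment, N m; "opening": finger opening in m; "grasp_force": force on a finger pad.
Only numpy, scipy, OpenCV 4.12 (cv2) and the standard library are available. Lean on these libraries where they do the work, as an engineer would, in place of code of your own. Each camera call takes 0.05 s, during which the arm holds its last target. There are 200 camera calls.

### The job

One of the three sealed cases in the rack has a part come loose inside. Working from left to right, lift each case clear above its own slot and shake it a few centimetres back and forth along its length (or rock it end to end, without laying it over); stand the quiet ones back down in the slots they came from, then hold the case that rattles upright and still over the middle of the clipboard, with its underside 10 to 20 cm above the table. Finish while still holding it there, and leave everything else on the table where it is.

Things in the scene. Friction and masses are not known exactly. Their poses are not given: they have to be found in the camera images.
- case_a: one of three look-alike sealed flat cases, grey plastic, 120 x 32 x 90 mm (x y z), about 0.5 kg, give or take 15 percent at random, upright in a slot that differs each run. Origin: centre of its underside; z up, x along the length, parallel to the rack's x. Grip across the 32 mm at mid-length, above the rack, firmly (60 N). Thin steel latches on top, 42 mm off the middle
- case_b: one of three look-alike sealed flat cases, grey plastic, 120 x 32 x 90 mm (x y z), about 0.5 kg, give or take 15 percent at random, upright in a slot that differs each run. Origin: centre of its underside; z up, x along the length, parallel to the rack's x. Grip across the 32 mm at mid-length, above the rack, firmly (60 N). Thin steel latches on top, 42 mm off the middle
- case_c: one of three look-alike sealed flat cases, grey plastic, 120 x 32 x 90 mm (x y z), about 0.5 kg, give or take 15 percent at random, upright in a slot that differs each run. Origin: centre of its underside; z up, x along the length, parallel to the rack's x. Grip across the 32 mm at mid-length, above the rack, firmly (60 N). Thin steel latches on top, 42 mm off the middle
- rack: fixed rack, dark steel plate 156 x 240 x 8 mm with three upright aluminium slots side by side 85 mm apart along its y; origin at the centre of its underside on the table, x roughly away from the robot, y to the robot's left; stands turned by up to 0.25 rad
- slot_left (a point): left (+y) slot of the rack: centre of its floor, 8 mm above the table; axes as the rack's; 126 x 38 mm inside (3 mm play all round), walls with flared lips reach 28 mm above its floor
- slot_middle (a point): middle slot of the rack: centre of its floor, 8 mm above the table; axes as the rack's; 126 x 38 mm inside (3 mm play all round), walls with flared lips reach 28 mm above its floor. What rattles in the one case: a 0.3 kg metal part that runs lengthwise, 45 mm either way of the middle, when shaken or tipped end down over 0.1 rad
- slot_right (a point): right (-y) slot of the rack: centre of its floor, 8 mm above the table; axes as the rack's; 126 x 38 mm inside (3 mm play all round), walls with flared lips reach 28 mm above its floor. The rattling part knocks at its ends and, once level, stays at the end it ran to: the moment on the gripper about the case's y then differs by up to 0.26 N m between ends; in quiet cases nothing moves
- clipboard: brown clipboard with a sheet of paper, 230 x 160 x 16 mm, fixed flat on the table to the right of the rack; origin at the centre of its underside
- stopwatch: bystander: blue stopwatch 60 x 61 x 17 mm lying left of the rack, origin under its centre
- tamper: bystander: turned tamper, 62 mm across, 59 mm high, behind the rack, origin under its centre
- tally_counter: bystander: round tally counter 52 x 45 x 25 mm, behind the rack, origin under its centre
- steel_cup: bystander: steel cup 59 mm across, 42 mm high, behind the rack, origin under its centre
- thumb_screw: bystander: brass thumb screw, 20 mm across, 29 mm high, standing behind the rack's right end, origin under its centre
- tape_1: bystander: roll of masking tape, 96 mm across, 25 mm high, right of the clipboard, origin under its centre
- core_a (a point): centre of case_a, at half its height, 45 mm above its underside; tells nothing of what is inside
- core_b (a point): centre of case_b, at half its height, 45 mm above its underside; tells nothing of what is inside
- core_c (a point): centre of case_c, at half its height, 45 mm above its underside; tells nothing of what is inside

How it is judged (in metres and radians):
On the way, in this order (a step that is already met when the one before it is completed fails the run):
1. the case from the left slot is held clear above that slot and swung along its length or rocked (((z of case_a in the frame of slot_left above 0.035 m and x of case_a in the frame of slot_left between -0.12 and 0.12 m and y of case_a in the frame of slot_left between -0.04 and 0.04 m and contact force between the fingers and case_a above 1 N and (x of case_a in the frame of slot_left above 0.012 m or x of case_a in the frame of slot_left below -0.012 m or angle between case_a's own z axis and vertical above 0.12 rad)) or (z of case_b in the frame of slot_left above 0.035 m and x of case_b in the frame of slot_left between -0.12 and 0.12 m and y of case_b in the frame of slot_left between -0.04 and 0.04 m and contact force between the fingers and case_b above 1 N and (x of case_b in the frame of slot_left above 0.012 m or x of case_b in the frame of slot_left below -0.012 m or angle between case_b's own z axis and vertical above 0.12 rad)) or (z of case_c in the frame of slot_left above 0.035 m and x of case_c in the frame of slot_left between -0.12 and 0.12 m and y of case_c in the frame of slot_left between -0.04 and 0.04 m and contact force between the fingers and case_c above 1 N and (x of case_c in the frame of slot_left above 0.012 m or x of case_c in the frame of slot_left below -0.012 m or angle between case_c's own z axis and vertical above 0.12 rad)))), for 0.05 s.
2. the case from the middle slot is held clear above that slot and swung along its length or rocked (((z of case_a in the frame of slot_middle above 0.035 m and x of case_a in the frame of slot_middle between -0.12 and 0.12 m and y of case_a in the frame of slot_middle between -0.04 and 0.04 m and contact force between the fingers and case_a above 1 N and (x of case_a in the frame of slot_middle above 0.012 m or x of case_a in the frame of slot_middle below -0.012 m or angle between case_a's own z axis and vertical above 0.12 rad)) or (z of case_b in the frame of slot_middle above 0.035 m and x of case_b in the frame of slot_middle between -0.12 and 0.12 m and y of case_b in the frame of slot_middle between -0.04 and 0.04 m and contact force between the fingers and case_b above 1 N and (x of case_b in the frame of slot_middle above 0.012 m or x of case_b in the frame of slot_middle below -0.012 m or angle between case_b's own z axis and vertical above 0.12 rad)) or (z of case_c in the frame of slot_middle above 0.035 m and x of case_c in the frame of slot_middle between -0.12 and 0.12 m and y of case_c in the frame of slot_middle between -0.04 and 0.04 m and contact force between the fingers and case_c above 1 N and (x of case_c in the frame of slot_middle above 0.012 m or x of case_c in the frame of slot_middle below -0.012 m or angle between case_c's own z axis and vertical above 0.12 rad)))), for 0.05 s.
3. the case from the right slot is held clear above that slot and swung along its length or rocked (((z of case_a in the frame of slot_right above 0.035 m and x of case_a in the frame of slot_right between -0.12 and 0.12 m and y of case_a in the frame of slot_right between -0.04 and 0.04 m and contact force between the fingers and case_a above 1 N and (x of case_a in the frame of slot_right above 0.012 m or x of case_a in the frame of slot_right below -0.012 m or angle between case_a's own z axis and vertical above 0.12 rad)) or (z of case_b in the frame of slot_right above 0.035 m and x of case_b in the frame of slot_right between -0.12 and 0.12 m and y of case_b in the frame of slot_right between -0.04 and 0.04 m and contact force between the fingers and case_b above 1 N and (x of case_b in the frame of slot_right above 0.012 m or x of case_b in the frame of slot_right below -0.012 m or angle between case_b's own z axis and vertical above 0.12 rad)) or (z of case_c in the frame of slot_right above 0.035 m and x of case_c in the frame of slot_right between -0.12 and 0.12 m and y of case_c in the frame of slot_right between -0.04 and 0.04 m and contact force between the fingers and case_c above 1 N and (x of case_c in the frame of slot_right above 0.012 m or x of case_c in the frame of slot_right below -0.012 m or angle between case_c's own z axis and vertical above 0.12 rad)))), for 0.05 s.
At the end, for the whole second after the job is handed in: The rattling case (its core point is set micrometres over half height, too fine to measure) is in the fingers, within 60 mm of over the clipboard's centre, underside 80 to 260 mm up, upright within 0.2 rad, under 0.04 m/s; the quiet two stand released, upright, within 10 mm of their starts (((z of core_a in the frame of case_a above 0.045 m and horizontal distance between case_a and clipboard below 0.06 m and height (world z) of case_a between 0.08 and 0.26 m and angle between case_a's own z axis and vertical below 0.2 rad and linear speed of case_a below 0.04 m/s and contact force between the fingers and case_a above 2 N) or (z of core_b in the frame of case_b above 0.045 m and horizontal distance between case_b and clipboard below 0.06 m and height (world z) of case_b between 0.08 and 0.26 m and angle between case_b's own z axis and vertical below 0.2 rad and linear speed of case_b below 0.04 m/s and contact force between the fingers and case_b above 2 N) or (z of core_c in the frame of case_c above 0.045 m and horizontal distance between case_c and clipboard below 0.06 m and height (world z) of case_c between 0.08 and 0.26 m and angle between case_c's own z axis and vertical below 0.2 rad and linear speed of case_c below 0.04 m/s and contact force between the fingers and case_c above 2 N)) and (z of core_a in the frame of case_a above 0.045 m or (distance of case_a from where it was at the start of the episode below 0.01 m and angle between case_a's own z axis and vertical below 0.1 rad and contact force between the fingers and case_a below 0.1 N)) and (z of core_b in the frame of case_b above 0.045 m or (distance of case_b from where it was at the start of the episode below 0.01 m and angle between case_b's own z axis and vertical below 0.1 rad and contact force between the fingers and case_b below 0.1 N)) and (z of core_c in the frame of case_c above 0.045 m or (distance of case_c from where it was at the start of the episode below 0.01 m and angle between case_c's own z axis and vertical below 0.1 rad and contact force between the fingers and case_c below 0.1 N))); the arm keeps its last pose, push and grip.
It fails at once if a case is laid over or dropped on its side (tilt over 0.9 rad) (angle between any of case_a, case_b, case_c's own z axis and vertical above 0.9 rad).
It fails at once if a bystander is moved by more than 30 mm (distance of any of stopwatch, tamper, tally_counter, steel_cup, thumb_screw, tape_1 from where it was at the start of the episode above 0.03 m).
It also fails if it takes over 72 s, if anything falls off the work surface, if the arm or the gripper's body presses on something with over 40 N, if the wrist force passes 120 N, or if a joint passes its speed limit or range.

## Working session

There is one attempt and no reset: what is moved stays moved. The work goes in short steps, Python scripts to look and compute and a tool call to move; the robot and the scene stay as the last step left them, time stands still between calls to the robot, and variables do not carry over. Pictures are saved under pics/ and viewed, at most 10 in all, crops included, and the job is handed in when it is done.

Besides the shell and the picture viewer there is one more tool, called as name(argument=value, ...), one argument or row to a line, values as JSON. play_rows: Moves the arm, as the interface text tells. Its arguments: {"type":"object","properties":{"deltas":{"type":"array","items":{"type":"object","properties":{"linear":{"type":"array","items":{"type":"number"}},"twist":{"type":"array","items":{"type":"number"}},"grip":{"type":"number"}}}},"newtons":{"type":"number"}},"required":["deltas"]}

```bash
mkdir -p pics; python3 - <<'E'
from cell import manip,get_image,get_calibration
import cv2
for n in("top","side"):
    cv2.imwrite(f"pics/{n}0.png",cv2.resize(get_image(n)[...,::-1],(800,600),interpolation=cv2.INTER_CUBIC))
    c=get_calibration(n);print(n,c)
s=manip.sense();print({k:s[k] for k in("t","tcp_pos","orientation","contact_force","torque","opening")})
E
```

```text
top {'K': array([[417.85172854,   0.        , 247.18978639],
       [  0.        , 417.85172854, 194.33420049],
       [  0.        ,   0.        ,   1.        ]]), 'distortion': array([-0.09818475,  0.        ,  0.        ,  0.        ,  0.        ]), 'rvec': array([ 2.15617158, -2.16278433,  0.13916427]), 'tvec': array([-0.09882182,  0.59781086,  1.63011995])}
side {'K': array([[367.48314239,   0.        , 251.38286776],
       [  0.        , 367.48314239, 194.17590965],
       [  0.        ,   0.        ,   1.        ]]), 'distortion': array([-0.00027163,  0.        ,  0.        ,  0.        ,  0.        ]), 'rvec': array([ 0.04329653,  2.82179773, -1.30091981]), 'tvec': array([0.58739176, 0.10382074, 1.31304457])}
{'t': 0.1, 'tcp_pos': array([0.16750152, 0.62737094, 0.20787746]), 'orientation': array([-1.79901286e+02, -3.55686466e-03,  1.65055847e+02]), 'contact_force': array([ 0.5660242 , -0.37516703,  0.40050417]), 'torque': array([-0.02182948,  0.01164248, -0.02653719]), 'opening': 0.08567653355317953}
```

View pics/top0.png

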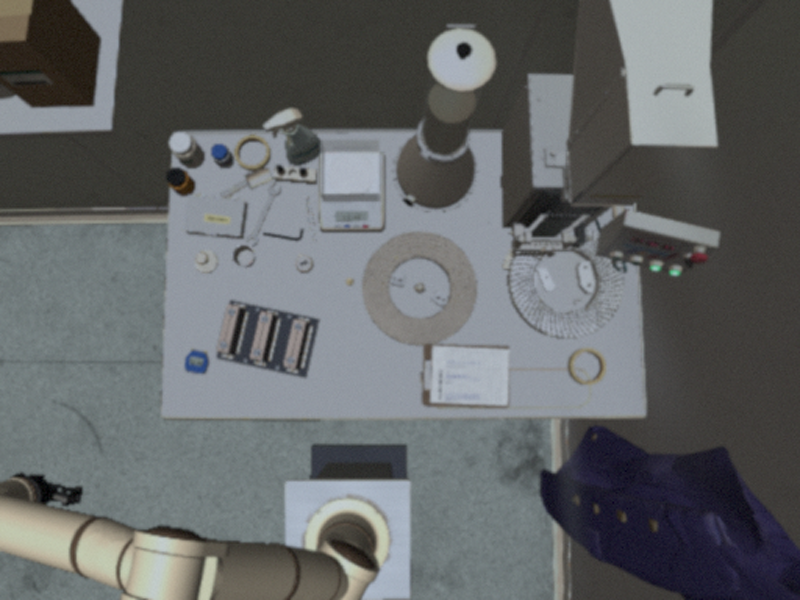

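View pics/side0.png

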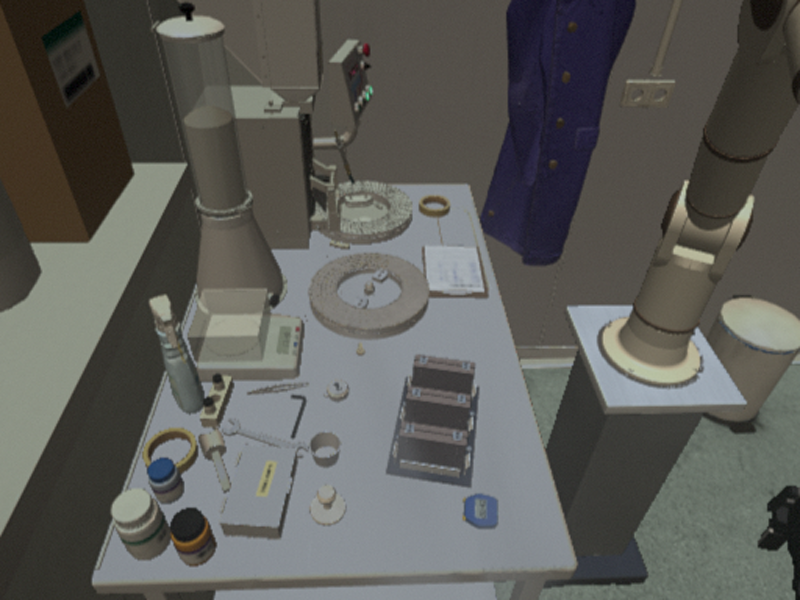

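Top view: the rack is centred near (268,338) with three cases, and the clipboard is near (467,376). The gripper is parked at the far left, off the table. Next I'll enlarge the rack in both views.

```bash
python3 - <<'E'
from cell import get_image
import cv2,numpy as np
t=np.mean([get_image("top").astype(float) for _ in range(6)],0).astype('uint8')
s=np.mean([get_image("side").astype(float) for _ in range(6)],0).astype('uint8')
np.savez("im.npz",t=t,s=s)
a=t[185:249,132:212,::-1]; cv2.imwrite("pics/tc.png",cv2.resize(a,None,fx=9,fy=9,interpolation=cv2.INTER_CUBIC))
a=s[220:312,240:312,::-1]; cv2.imwrite("pics/sc.png",cv2.resize(a,None,fx=6.5,fy=6.5,interpolation=cv2.INTER_CUBIC))
E
```

```text
(no output)
```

View pics/tc.png

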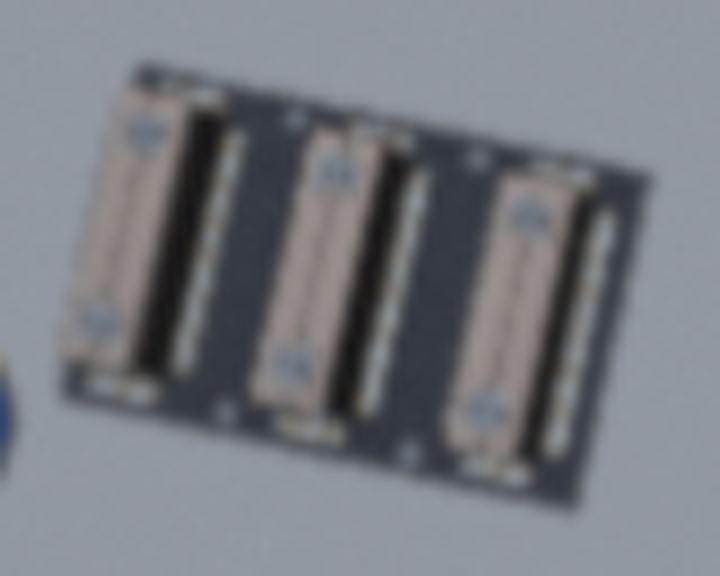

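View pics/sc.png

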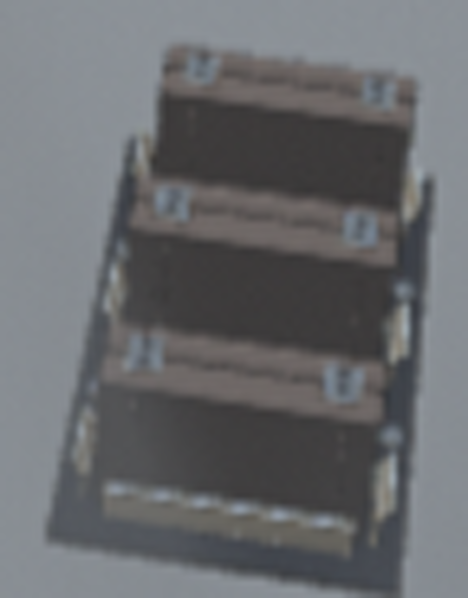

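Top crop: plate corners are at about (145,65), (652,172), (575,512) and (62,400). The latch pairs are at (147,131)/(98,320), (337,172)/(293,363) and (530,215)/(487,410). The side crop shows the same six latches clearly.

```bash
cat > h.py <<'E'
import numpy as np,cv2
from cell import get_calibration
from scipy.optimize import least_squares
C={n:get_calibration(n) for n in("top","side")}
def proj(n,P):
    c=C[n];return cv2.projectPoints(np.array(P,float).reshape(-1,1,3),c["rvec"],c["tvec"],c["K"],c["distortion"])[0][:,0]
def onplane(n,uv,z):
    c=C[n];r=cv2.undistortPoints(np.array(uv,float).reshape(-1,1,2),c["K"],c["distortion"])[:,0]
    R=cv2.Rodrigues(c["rvec"])[0];o=-R.T@c["tvec"]
    d=np.c_[r,np.ones(len(r))]@R
    return o+d*((z-o[2])/d[:,2])[:,None]
E
python3 - <<'E'
from h import *
f=lambda p,s,ox,oy:(np.array(p,float)+.5)/s-.5+[ox,oy]
corn=f([(145,65),(652,172),(575,512),(62,400)],9,132,185)
lt=f([(147,131),(98,320),(337,172),(293,363),(530,215),(487,410)],9,132,185)
ls=f([(146,351),(344,383),(172,203),(360,230),(202,66),(378,92)],6.5,240,220)
P=onplane("top",corn,.008);print("plate",P.round(4),P.mean(0),np.degrees(np.arctan2(*(P[0]-P[3])[1::-1])),np.degrees(np.arctan2(*(P[0]-P[1])[1::-1]))-90)
for n,l in(("top",lt),("side",ls)):
    L=onplane(n,l,.099);m=(L[::2]+L[1::2])/2;d=L[::2]-L[1::2]
    print(n,"mid",m.round(4).tolist(),"len",np.linalg.norm(d,axis=1).round(4),"yaw",np.degrees(np.arctan2(d[:,1],d[:,0])).round(2))
def res(p):
    x,y,a=p;X=[]
    for s in(.085,0,-.085):
        for e in(.042,-.042):X.append([x+e*np.cos(a)-s*np.sin(a),y+e*np.sin(a)+s*np.cos(a),.099])
    Q=[[x+u*np.cos(a)-v*np.sin(a),y+u*np.sin(a)+v*np.cos(a),.008] for u,v in((.078,.12),(.078,-.12),(-.078,-.12),(-.078,.12))]
    return np.r_[(proj("top",X)-lt).ravel(),(proj("side",X)-ls).ravel(),(proj("top",Q)-corn).ravel()]
r=least_squares(res,[.5,.2,-.2]);print("rack",r.x,np.degrees(r.x[2]),"rms",np.sqrt(np.mean(r.fun**2)),abs(r.fun).max())
x,y,a=r.x
for s in(.085,0,-.085):print("slot",x-s*np.sin(a),y+s*np.cos(a))
cb=f([(424,345),(509,346),(508,406),(426,405)],1.5625,0,0)
P=onplane("top",cb,.016);print("clip",P.round(3).tolist(),P.mean(0))
E
```

```text
plate [[0.6128 0.3055 0.008 ]
 [0.5635 0.0744 0.008 ]
 [0.4112 0.1075 0.008 ]
 [0.4611 0.3396 0.008 ]] [0.51215832 0.20675327 0.008     ] -12.630375427343125 -12.033231470410001
top mid [[0.5318, 0.292, 0.099], [0.5138, 0.2088, 0.099], [0.4945, 0.1259, 0.099]] len [0.0832 0.0833 0.0846] yaw [-13.28 -12.   -11.78]
side mid [[0.5308, 0.2917, 0.099], [0.5137, 0.21, 0.099], [0.4939, 0.1258, 0.099]] len [0.0839 0.0845 0.0839] yaw [-12.73 -12.01 -12.87]
rack [ 0.512842    0.20852118 -0.21639393] -12.398458987572194 rms 0.28319686915698794 0.8175286737871659
slot 0.5310922723960055 0.291538813792805
slot 0.5128420024009744 0.208521179249845
slot 0.49459173240594334 0.125503544706885
clip [[0.494, -0.197, 0.016], [0.49, -0.416, 0.016], [0.337, -0.41, 0.016], [0.341, -0.2, 0.016]] [ 0.41518189 -0.30587521  0.016     ]
```

play_rows(
  deltas=[
    {"linear": [2, -2, 0], "twist": [0, 0, 0], "grip": 1},
    {"linear": [5, -5, 0], "twist": [0, 0, 0.5], "grip": 1},
    {"linear": [8, -8, 0], "twist": [0, 0, 1], "grip": 1},
    {"linear": [11, -11, 0], "twist": [0, 0, 1.5], "grip": 1},
    {"linear": [14, -14, 0], "twist": [0, 0, 2.5], "grip": 1},
  ],
  newtons=60,
)

```text
t: 1.2
tcp_pos: [0.3086, 0.4868, 0.209]
orientation: [180.0, 0.0, 167.6]
contact_force: [0.9, 0.2, 0.3]
opening: 0.0852
grasp_force: 0.0
```

play_rows(
  deltas=[
    {"linear": [3, -3, 0], "twist": [0, 0, 0], "grip": 1},
    {"linear": [6, -6, 0], "twist": [0, 0, 0], "grip": 1},
    {"linear": [9, -9, 0], "twist": [0, 0, 0], "grip": 1},
    {"linear": [12, -11, 0], "twist": [0, 0, 0], "grip": 1},
    {"linear": [15, -13, 0], "twist": [0, 0, 0], "grip": 1},
  ],
)

```text
t: 1.7
tcp_pos: [0.4589, 0.3567, 0.2092]
orientation: [180.0, 0.0, 167.5]
contact_force: [0.3, 0.3, -0.3]
opening: 0.0854
grasp_force: 0.0
```

play_rows(
  deltas=[
    {"linear": [3, -3, 0], "twist": [0, 0, 0], "grip": 1},
    {"linear": [5, -5, 0], "twist": [0, 0, 0], "grip": 1},
    {"linear": [7.3, -6.6, 0], "twist": [0, 0, 0], "grip": 1},
    {"linear": [7.3, -6.6, 0], "twist": [0, 0, 0], "grip": 1},
    {"linear": [7.3, -6.6, 0], "twist": [0, 0, 0], "grip": 1},
  ],
)

```text
t: 2.2
tcp_pos: [0.5309, 0.2915, 0.2087]
orientation: [180.0, -0.0, 167.5]
contact_force: [-0.9, 0.3, -0.0]
opening: 0.0854
grasp_force: 0.0
```

play_rows(
  deltas=[
    {"linear": [0, 0, -2], "twist": [0, 0, 0], "grip": 1},
    {"linear": [0, 0, -5], "twist": [0, 0, 0], "grip": 1},
    {"linear": [0, 0, -8], "twist": [0, 0, 0], "grip": 1},
    {"linear": [0, 0, -10], "twist": [0, 0, 0], "grip": 1},
    {"linear": [0, 0, -11], "twist": [0, 0, 0], "grip": 1},
  ],
)

```text
t: 2.7
tcp_pos: [0.528, 0.2928, 0.0968]
orientation: [-179.9, -0.2, 167.7]
contact_force: [-0.2, 0.0, 0.4]
opening: 0.0853
grasp_force: 0.0
```

play_rows(
  deltas=[
    {"linear": [0, 0, -1], "twist": [0, 0, 0], "grip": 1},
    {"linear": [0, 0, -2], "twist": [0, 0, 0], "grip": 1},
    {"linear": [0, 0, -3], "twist": [0, 0, 0], "grip": 1},
    {"linear": [0, 0, -4], "twist": [0, 0, 0], "grip": 1},
    {"linear": [0, 0, -4.5], "twist": [0, 0, 0], "grip": 1},
  ],
)

```text
t: 3.2
tcp_pos: [0.5302, 0.2918, 0.0529]
orientation: [-180.0, -0.0, 167.6]
contact_force: [-0.2, -0.2, -0.3]
opening: 0.0855
grasp_force: 0.0
```

```bash
python3 - <<'E'
from cell import get_image,manip
import cv2
s=manip.sense();print(s["tcp_pos"],s["contact_force"],s["torque"])
a=get_image("side")[190:320,220:340,::-1]; cv2.imwrite("pics/sd1.png",cv2.resize(a,None,fx=4.5,fy=4.5,interpolation=cv2.INTER_CUBIC))
E
```

```text
[0.53023305 0.29181066 0.05288535] [-0.1730214  -0.22224231 -0.32998069] [ 0.05620447  0.01704577 -0.01059634]
```

View pics/sd1.png

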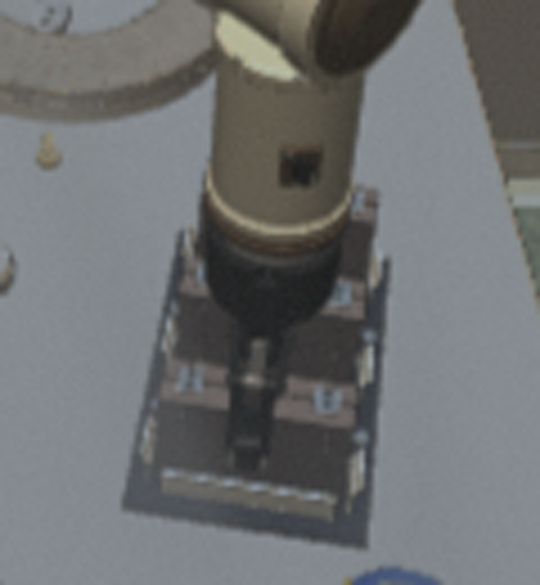

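The fingers straddle the left case at mid-length, with the tip near (248,450) above the rack wall. I'll close and lift.

play_rows(
  deltas=[
    {"linear": [0, 0, 0], "twist": [0, 0, 0], "grip": 0},
    {"linear": [0, 0, 0], "twist": [0, 0, 0], "grip": 0},
    {"linear": [0, 0, 0], "twist": [0, 0, 0], "grip": 0},
    {"linear": [0, 0, 0], "twist": [0, 0, 0], "grip": 0},
    {"linear": [0, 0, 0], "twist": [0, 0, 0], "grip": 0},
  ],
  newtons=60,
)

```text
t: 3.75
tcp_pos: [0.531, 0.292, 0.0545]
orientation: [180.0, 0.0, 167.6]
contact_force: [-1.1, -0.9, 3.7]
opening: 0.0309
grasp_force: 60.7
```

play_rows(
  deltas=[
    {"linear": [0, 0, 0], "twist": [0, 0, 0], "grip": 0},
    {"linear": [0, 0, 0.5], "twist": [0, 0, 0], "grip": 0},
    {"linear": [0, 0, 1], "twist": [0, 0, 0], "grip": 0},
    {"linear": [0, 0, 2], "twist": [0, 0, 0], "grip": 0},
    {"linear": [0, 0, 3], "twist": [0, 0, 0], "grip": 0},
  ],
)

```text
t: 4.25
tcp_pos: [0.5301, 0.2919, 0.084]
orientation: [-180.0, -0.1, 167.6]
contact_force: [0.1, 0.1, -6.3]
opening: 0.0306
grasp_force: 59.9
```

play_rows(
  deltas=[
    {"linear": [0, 0, 2], "twist": [0, 0, 0], "grip": 0},
    {"linear": [0, 0, 4], "twist": [0, 0, 0], "grip": 0},
    {"linear": [0, 0, 5], "twist": [0, 0, 0], "grip": 0},
    {"linear": [0, 0, 5], "twist": [0, 0, 0], "grip": 0},
    {"linear": [0, 0, 5], "twist": [0, 0, 0], "grip": 0},
  ],
)

```text
t: 4.75
tcp_pos: [0.5303, 0.2918, 0.1336]
orientation: [-180.0, -0.0, 167.6]
contact_force: [0.5, 0.1, -6.3]
opening: 0.0308
grasp_force: 60.3
```

```bash
cat > m.py <<'E'
from cell import manip
import numpy as np
a=-0.2164
s=manip.sense();t=s["torque"]
print("t",s["t"],"tcp",s["tcp_pos"].round(4),"rpy",s["orientation"].round(2),"F",s["contact_force"].round(2),"M rackx,y:",round(t[0]*np.cos(a)+t[1]*np.sin(a),3),round(-t[0]*np.sin(a)+t[1]*np.cos(a),3),round(t[2],3),"op",s["opening"],"g",s["grasp_force"])
E
python3 m.py
```

```text
t 4.75 tcp [0.5303 0.2918 0.1336] rpy [-1.7999e+02 -1.0000e-02  1.6756e+02] F [ 0.53  0.1  -6.3 ] M rackx,y: 0.002 -0.03 -0.016 op 0.03084150069701648 g 60.251816511154175
```

play_rows(
  deltas=[
    {"linear": [0, 0, 0], "twist": [1.5, 6.8, 0], "grip": 0},
    {"linear": [0, 0, 0], "twist": [3, 13.7, 0], "grip": 0},
    {"linear": [0, 0, 0], "twist": [3, 13.7, 0], "grip": 0},
    {"linear": [0, 0, 0], "twist": [3, 13.7, 0], "grip": 0},
    {"linear": [0, 0, 0], "twist": [3, 13.7, 0], "grip": 0},
  ],
)

```text
t: 5.25
tcp_pos: [0.5293, 0.2925, 0.133]
orientation: [-180.0, -14.1, 167.6]
contact_force: [-0.8, 0.1, -4.6]
opening: 0.031
grasp_force: 60.8
```

play_rows(
  deltas=[
    {"linear": [0, 0, 0], "twist": [0, 0, 0], "grip": 0},
    {"linear": [0, 0, 0], "twist": [-1.5, -6.8, 0], "grip": 0},
    {"linear": [0, 0, 0], "twist": [-3, -13.7, 0], "grip": 0},
    {"linear": [0, 0, 0], "twist": [-3, -13.7, 0], "grip": 0},
    {"linear": [0, 0, 0], "twist": [-3, -13.7, 0], "grip": 0},
  ],
)

```text
t: 5.75
tcp_pos: [0.5286, 0.2936, 0.135]
orientation: [180.0, -0.0, 167.8]
contact_force: [0.8, -0.2, -4.9]
opening: 0.0304
grasp_force: 61.1
```

```bash
python3 m.py
```

```text
t 5.75 tcp [0.5286 0.2936 0.135 ] rpy [ 1.7997e+02 -1.0000e-02  1.6778e+02] F [ 0.82 -0.15 -4.89] M rackx,y: -0.058 -0.036 0.004 op 0.03041036666749111 g 61.093411445617676
```

play_rows(
  deltas=[
    {"linear": [0, 0, 0], "twist": [-1.5, -6.8, 0], "grip": 0},
    {"linear": [0, 0, 0], "twist": [-3, -13.7, 0], "grip": 0},
    {"linear": [0, 0, 0], "twist": [-3, -13.7, 0], "grip": 0},
    {"linear": [0, 0, 0], "twist": [-3, -13.7, 0], "grip": 0},
    {"linear": [0, 0, 0], "twist": [-3, -13.7, 0], "grip": 0},
  ],
)

```text
t: 6.25
tcp_pos: [0.5321, 0.2917, 0.1344]
orientation: [179.9, 14.0, 167.4]
contact_force: [0.4, 0.2, -5.0]
opening: 0.0308
grasp_force: 61.5
```

play_rows(
  deltas=[
    {"linear": [0, 0, 0], "twist": [0, 0, 0], "grip": 0},
    {"linear": [0, 0, 0], "twist": [1.5, 6.8, 0], "grip": 0},
    {"linear": [0, 0, 0], "twist": [3, 13.7, 0], "grip": 0},
    {"linear": [0, 0, 0], "twist": [3, 13.7, 0], "grip": 0},
    {"linear": [0, 0, 0], "twist": [3, 13.7, 0], "grip": 0},
  ],
)

```text
t: 6.75
tcp_pos: [0.5331, 0.2898, 0.1334]
orientation: [-180.0, 0.0, 167.3]
contact_force: [-0.0, -0.2, -4.6]
opening: 0.0306
grasp_force: 61.6
```

```bash
python3 m.py
```

```text
t 6.75 tcp [0.5331 0.2898 0.1334] rpy [-1.8000e+02  3.0000e-02  1.6726e+02] F [-0.03 -0.24 -4.55] M rackx,y: 0.006 0.054 0.033 op 0.030623349104220526 g 61.640610694885254
```

play_rows(
  deltas=[
    {"linear": [0, 0, 0], "twist": [0, 0, 0], "grip": 0},
    {"linear": [0, 0, 0], "twist": [0, 0, 0], "grip": 0},
    {"linear": [0, 0, 0], "twist": [0, 0, 0], "grip": 0},
    {"linear": [0, 0, 0], "twist": [0, 0, 0], "grip": 0},
    {"linear": [0, 0, 0], "twist": [0, 0, 0], "grip": 0},
  ],
)

```text
t: 7.25
tcp_pos: [0.5303, 0.2924, 0.134]
orientation: [180.0, 0.0, 167.6]
contact_force: [-0.2, -0.1, -4.8]
opening: 0.0308
grasp_force: 61.6
```

```bash
python3 m.py
```

```text
t 7.25 tcp [0.5303 0.2924 0.134 ] rpy [1.7999e+02 2.0000e-02 1.6761e+02] F [-0.25 -0.07 -4.76] M rackx,y: -0.003 -0.017 0.054 op 0.03079099534384276 g 61.63877248764038
```

play_rows(
  deltas=[
    {"linear": [0, 0, 0], "twist": [1.5, 6.8, 0], "grip": 0},
    {"linear": [0, 0, 0], "twist": [3, 13.7, 0], "grip": 0},
    {"linear": [0, 0, 0], "twist": [3, 13.7, 0], "grip": 0},
    {"linear": [0, 0, 0], "twist": [3, 13.7, 0], "grip": 0},
    {"linear": [0, 0, 0], "twist": [3, 13.7, 0], "grip": 0},
  ],
)

```text
t: 7.75
tcp_pos: [0.5299, 0.2928, 0.1339]
orientation: [180.0, -14.0, 167.6]
contact_force: [-0.9, 0.5, -5.5]
opening: 0.0307
grasp_force: 61.7
```

play_rows(
  deltas=[
    {"linear": [0, 0, 0], "twist": [0, 0, 0], "grip": 0},
    {"linear": [0, 0, 0], "twist": [-1.5, -6.8, 0], "grip": 0},
    {"linear": [0, 0, 0], "twist": [-3, -13.7, 0], "grip": 0},
    {"linear": [0, 0, 0], "twist": [-3, -13.7, 0], "grip": 0},
    {"linear": [0, 0, 0], "twist": [-3, -13.7, 0], "grip": 0},
  ],
)

```text
t: 8.25
tcp_pos: [0.5286, 0.2936, 0.135]
orientation: [180.0, -0.0, 167.8]
contact_force: [0.3, -0.6, -5.7]
opening: 0.0311
grasp_force: 61.7
```

play_rows(
  deltas=[
    {"linear": [0, 0, 0], "twist": [0, 0, 0], "grip": 0},
    {"linear": [0, 0, 0], "twist": [0, 0, 0], "grip": 0},
    {"linear": [0, 0, 0], "twist": [0, 0, 0], "grip": 0},
    {"linear": [0, 0, 0], "twist": [0, 0, 0], "grip": 0},
    {"linear": [0, 0, 0], "twist": [0, 0, 0], "grip": 0},
  ],
)

```text
t: 8.75
tcp_pos: [0.5308, 0.2917, 0.1335]
orientation: [-180.0, -0.0, 167.5]
contact_force: [-0.5, 0.4, -5.8]
opening: 0.0311
grasp_force: 61.7
```

```bash
python3 m.py
```

```text
t 8.75 tcp [0.5308 0.2917 0.1335] rpy [-1.7999e+02 -3.0000e-02  1.6752e+02] F [-0.46  0.37 -5.75] M rackx,y: 0.045 -0.069 -0.037 op 0.031056370690641304 g 61.69266700744629
```

No moment change follows the rocking, so the left case is quiet. I'll put it back.

play_rows(
  deltas=[
    {"linear": [0, 0, -1.5], "twist": [0, 0, 0], "grip": 0},
    {"linear": [0, 0, -3], "twist": [0, 0, 0], "grip": 0},
    {"linear": [0, 0, -4], "twist": [0, 0, 0], "grip": 0},
    {"linear": [0, 0, -4.5], "twist": [0, 0, 0], "grip": 0},
    {"linear": [0, 0, -4.5], "twist": [0, 0, 0], "grip": 0},
  ],
)

```text
t: 9.25
tcp_pos: [0.5295, 0.2915, 0.0872]
orientation: [-179.9, -0.1, 167.6]
contact_force: [-1.1, 1.2, -5.3]
opening: 0.0306
grasp_force: 61.7
```

play_rows(
  deltas=[
    {"linear": [0, 0, -0.7], "twist": [0, 0, 0], "grip": 0},
    {"linear": [0, 0, -1.4], "twist": [0, 0, 0], "grip": 0},
    {"linear": [0, 0, -2.1], "twist": [0, 0, 0], "grip": 0},
    {"linear": [0, 0, -2.8], "twist": [0, 0, 0], "grip": 0},
    {"linear": [0, 0, -3.4], "twist": [0, 0, 0], "grip": 0},
  ],
)

```text
t: 9.75
tcp_pos: [0.5298, 0.2922, 0.0546]
orientation: [-180.0, -0.1, 167.6]
contact_force: [-19.8, -4.4, 33.8]
opening: 0.0308
grasp_force: 66.7
```

```bash
python3 m.py
```

```text
t 9.75 tcp [0.5298 0.2922 0.0546] rpy [-1.7997e+02 -8.0000e-02  1.6755e+02] F [-19.79  -4.35  33.78] M rackx,y: -1.682 3.028 -0.123 op 0.03083788793247575 g 66.74957513809204
```

play_rows(
  deltas=[
    {"linear": [0, 0, 0], "twist": [0, 0, 0], "grip": 0},
    {"linear": [0, 0, 0], "twist": [0, 0, 0], "grip": 0},
    {"linear": [0, 0, 0], "twist": [0, 0, 0], "grip": 0},
    {"linear": [0, 0, 0], "twist": [0, 0, 0], "grip": 0},
    {"linear": [0, 0, 0], "twist": [0, 0, 0], "grip": 0},
  ],
)

```text
t: 10.25
tcp_pos: [0.5305, 0.2923, 0.055]
orientation: [180.0, 0.0, 167.6]
contact_force: [-2.5, 0.2, 0.1]
opening: 0.031
grasp_force: 62.6
```

```bash
python3 m.py; python3 - <<'E'
from cell import get_image,manip
import cv2
a=get_image("side")[220:320,220:340,::-1]; cv2.imwrite("pics/sd2.png",cv2.resize(a,None,fx=6,fy=6,interpolation=cv2.INTER_CUBIC))
E
```

```text
t 10.25 tcp [0.5305 0.2923 0.055 ] rpy [179.97   0.   167.57] F [-2.5   0.23  0.12] M rackx,y: 0.016 0.347 -0.006 op 0.03098008299689643 g 62.58206605911255
```

View pics/sd2.png

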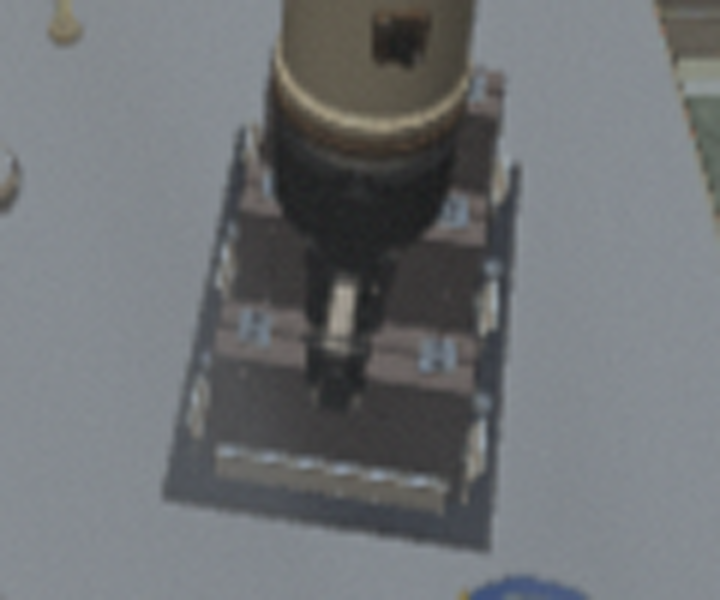

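The case is back down in its slot and level (latches at (253,327) and (437,355)), with near-zero force. I'll release and move to the middle case.

play_rows(
  deltas=[
    {"linear": [0, 0, 0], "twist": [0, 0, 0], "grip": 1},
    {"linear": [0, 0, 0], "twist": [0, 0, 0], "grip": 1},
    {"linear": [0, 0, 0], "twist": [0, 0, 0], "grip": 1},
    {"linear": [0, 0, 0], "twist": [0, 0, 0], "grip": 1},
    {"linear": [0, 0, 0], "twist": [0, 0, 0], "grip": 1},
  ],
)

```text
t: 10.8
tcp_pos: [0.5308, 0.292, 0.0549]
orientation: [180.0, 0.0, 167.5]
contact_force: [-0.8, -0.2, -0.3]
opening: 0.0854
grasp_force: 0.0
```

play_rows(
  deltas=[
    {"linear": [0, 0, 1], "twist": [0, 0, 0], "grip": 1},
    {"linear": [0, 0, 3], "twist": [0, 0, 0], "grip": 1},
    {"linear": [0, 0, 6], "twist": [0, 0, 0], "grip": 1},
    {"linear": [0, 0, 8], "twist": [0, 0, 0], "grip": 1},
    {"linear": [0, 0, 9], "twist": [0, 0, 0], "grip": 1},
  ],
)

```text
t: 11.3
tcp_pos: [0.5319, 0.2929, 0.1479]
orientation: [179.8, 0.2, 167.6]
contact_force: [0.4, 0.3, -0.3]
opening: 0.0855
grasp_force: 0.0
```

play_rows(
  deltas=[
    {"linear": [-0.4, -2, 0], "twist": [0, 0, 0], "grip": 1},
    {"linear": [-1, -5, 0], "twist": [0, 0, 0], "grip": 1},
    {"linear": [-1.8, -8.3, 0], "twist": [0, 0, 0], "grip": 1},
    {"linear": [-1.8, -8.3, 0], "twist": [0, 0, 0], "grip": 1},
    {"linear": [-1.8, -8.3, 0], "twist": [0, 0, 0], "grip": 1},
  ],
)

```text
t: 11.8
tcp_pos: [0.5126, 0.208, 0.1449]
orientation: [-180.0, -0.0, 167.4]
contact_force: [0.7, 0.5, 0.5]
opening: 0.0855
grasp_force: 0.0
```

```bash
python3 m.py; python3 - <<'E'
from cell import get_image
import cv2
cv2.imwrite("pics/t3.png",cv2.resize(get_image("side")[220:320,220:340,::-1],None,fx=6,fy=6,interpolation=cv2.INTER_CUBIC))
E
```

```text
t 11.8 tcp [0.5126 0.208  0.1449] rpy [-179.99   -0.    167.45] F [0.69 0.47 0.53] M rackx,y: 0.028 0.009 0.003 op 0.08551630470946002 g 0.0
```

View pics/t3.png

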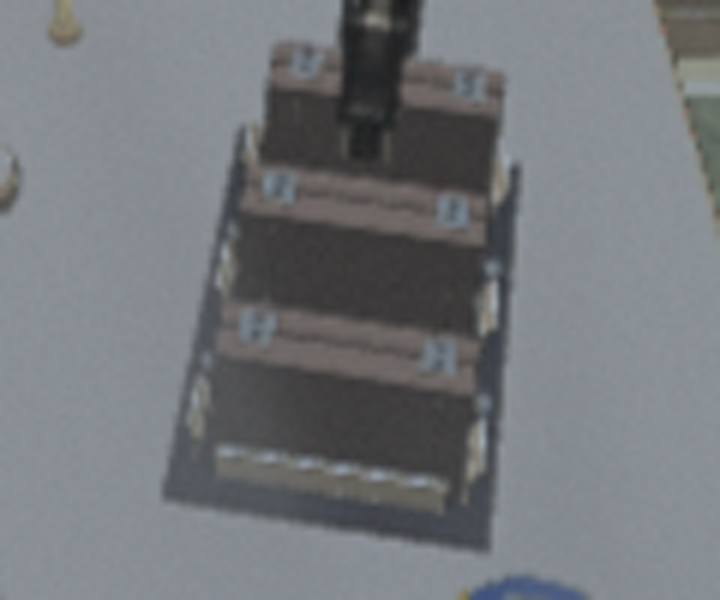

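The left case stands seated at its original place (latches at (258,327) and (438,356)). Next is the middle case.

play_rows(
  deltas=[
    {"linear": [0, 0, -2], "twist": [0, 0, 0], "grip": 1},
    {"linear": [0, 0, -4.5], "twist": [0, 0, 0], "grip": 1},
    {"linear": [0, 0, -7], "twist": [0, 0, 0], "grip": 1},
    {"linear": [0, 0, -9], "twist": [0, 0, 0], "grip": 1},
    {"linear": [0, 0, -9], "twist": [0, 0, 0], "grip": 1},
  ],
)

```text
t: 12.35
tcp_pos: [0.51, 0.2097, 0.052]
orientation: [-179.9, -0.3, 167.7]
contact_force: [-0.6, -0.1, 0.7]
opening: 0.0855
grasp_force: 0.0
```

play_rows(
  deltas=[
    {"linear": [0, 0, 0], "twist": [0, 0, 0], "grip": 1},
    {"linear": [0, 0, 0], "twist": [0, 0, 0], "grip": 0},
    {"linear": [0, 0, 0], "twist": [0, 0, 0], "grip": 0},
    {"linear": [0, 0, 0], "twist": [0, 0, 0], "grip": 0},
    {"linear": [0, 0, 0], "twist": [0, 0, 0], "grip": 0},
  ],
  newtons=60,
)

```text
t: 12.85
tcp_pos: [0.5131, 0.209, 0.0558]
orientation: [180.0, 0.1, 167.5]
contact_force: [-0.6, 0.9, 1.4]
opening: 0.0306
grasp_force: 59.3
```

play_rows(
  deltas=[
    {"linear": [0, 0, 0], "twist": [0, 0, 0], "grip": 0},
    {"linear": [0, 0, 0], "twist": [0, 0, 0], "grip": 0},
    {"linear": [0, 0, 0.5], "twist": [0, 0, 0], "grip": 0},
    {"linear": [0, 0, 1.5], "twist": [0, 0, 0], "grip": 0},
    {"linear": [0, 0, 3], "twist": [0, 0, 0], "grip": 0},
  ],
)

```text
t: 13.35
tcp_pos: [0.5113, 0.2085, 0.0846]
orientation: [-179.9, -0.1, 167.6]
contact_force: [-0.0, -0.6, -4.9]
opening: 0.0311
grasp_force: 60.0
```

play_rows(
  deltas=[
    {"linear": [0, 0, 2], "twist": [0, 0, 0], "grip": 0},
    {"linear": [0, 0, 4], "twist": [0, 0, 0], "grip": 0},
    {"linear": [0, 0, 5], "twist": [0, 0, 0], "grip": 0},
    {"linear": [0, 0, 5], "twist": [0, 0, 0], "grip": 0},
    {"linear": [0, 0, 5], "twist": [0, 0, 0], "grip": 0},
  ],
)

```text
t: 13.85
tcp_pos: [0.5123, 0.2088, 0.1347]
orientation: [-180.0, -0.0, 167.5]
contact_force: [0.3, -0.9, -5.0]
opening: 0.0304
grasp_force: 60.2
```

```bash
python3 m.py
```

```text
t 13.85 tcp [0.5123 0.2088 0.1347] rpy [-1.7999e+02 -1.0000e-02  1.6755e+02] F [ 0.33 -0.89 -4.99] M rackx,y: -0.047 0.093 0.038 op 0.030429321827447977 g 60.20493149757385
```

play_rows(
  deltas=[
    {"linear": [0, 0, 0], "twist": [1.5, 6.8, 0], "grip": 0},
    {"linear": [0, 0, 0], "twist": [3, 13.7, 0], "grip": 0},
    {"linear": [0, 0, 0], "twist": [3, 13.7, 0], "grip": 0},
    {"linear": [0, 0, 0], "twist": [3, 13.7, 0], "grip": 0},
    {"linear": [0, 0, 0], "twist": [3, 13.7, 0], "grip": 0},
  ],
)

```text
t: 14.35
tcp_pos: [0.5112, 0.2095, 0.1342]
orientation: [-179.9, -14.1, 167.6]
contact_force: [-1.2, 0.2, -4.8]
opening: 0.0304
grasp_force: 63.3
```

play_rows(
  deltas=[
    {"linear": [0, 0, 0], "twist": [0, 0, 0], "grip": 0},
    {"linear": [0, 0, 0], "twist": [-1.5, -6.8, 0], "grip": 0},
    {"linear": [0, 0, 0], "twist": [-3, -13.7, 0], "grip": 0},
    {"linear": [0, 0, 0], "twist": [-3, -13.7, 0], "grip": 0},
    {"linear": [0, 0, 0], "twist": [-3, -13.7, 0], "grip": 0},
  ],
)

```text
t: 14.85
tcp_pos: [0.5111, 0.21, 0.1359]
orientation: [180.0, -0.0, 167.7]
contact_force: [0.7, -0.6, -4.7]
opening: 0.0309
grasp_force: 63.3
```

play_rows(
  deltas=[
    {"linear": [0, 0, 0], "twist": [0, 0, 0], "grip": 0},
    {"linear": [0, 0, 0], "twist": [0, 0, 0], "grip": 0},
    {"linear": [0, 0, 0], "twist": [0, 0, 0], "grip": 0},
    {"linear": [0, 0, 0], "twist": [0, 0, 0], "grip": 0},
    {"linear": [0, 0, 0], "twist": [0, 0, 0], "grip": 0},
  ],
)

```text
t: 15.35
tcp_pos: [0.5128, 0.2088, 0.1346]
orientation: [-180.0, -0.0, 167.5]
contact_force: [0.6, -0.0, -4.8]
opening: 0.0306
grasp_force: 63.3
```

```bash
python3 m.py
```

```text
t 15.35 tcp [0.5128 0.2088 0.1346] rpy [-1.7999e+02 -3.0000e-02  1.6752e+02] F [ 0.65 -0.04 -4.82] M rackx,y: 0.027 0.023 -0.032 op 0.03058621003412477 g 63.317742347717285
```

play_rows(
  deltas=[
    {"linear": [0, 0, 0], "twist": [-1.5, -6.8, 0], "grip": 0},
    {"linear": [0, 0, 0], "twist": [-3, -13.7, 0], "grip": 0},
    {"linear": [0, 0, 0], "twist": [-3, -13.7, 0], "grip": 0},
    {"linear": [0, 0, 0], "twist": [-3, -13.7, 0], "grip": 0},
    {"linear": [0, 0, 0], "twist": [-3, -13.7, 0], "grip": 0},
  ],
)

```text
t: 15.85
tcp_pos: [0.5139, 0.2091, 0.1354]
orientation: [179.9, 14.0, 167.5]
contact_force: [0.2, 0.5, -5.7]
opening: 0.0307
grasp_force: 64.1
```

play_rows(
  deltas=[
    {"linear": [0, 0, 0], "twist": [0, 0, 0], "grip": 0},
    {"linear": [0, 0, 0], "twist": [1.5, 6.8, 0], "grip": 0},
    {"linear": [0, 0, 0], "twist": [3, 13.7, 0], "grip": 0},
    {"linear": [0, 0, 0], "twist": [3, 13.7, 0], "grip": 0},
    {"linear": [0, 0, 0], "twist": [3, 13.7, 0], "grip": 0},
  ],
)

```text
t: 16.35
tcp_pos: [0.5142, 0.2076, 0.1343]
orientation: [-180.0, 0.1, 167.3]
contact_force: [-1.3, 0.3, -4.5]
opening: 0.0304
grasp_force: 64.1
```

play_rows(
  deltas=[
    {"linear": [0, 0, 0], "twist": [0, 0, 0], "grip": 0},
    {"linear": [0, 0, 0], "twist": [0, 0, 0], "grip": 0},
    {"linear": [0, 0, 0], "twist": [0, 0, 0], "grip": 0},
    {"linear": [0, 0, 0], "twist": [0, 0, 0], "grip": 0},
    {"linear": [0, 0, 0], "twist": [0, 0, 0], "grip": 0},
  ],
)

```text
t: 16.85
tcp_pos: [0.5122, 0.2094, 0.135]
orientation: [180.0, 0.0, 167.6]
contact_force: [0.3, 0.2, -4.3]
opening: 0.0308
grasp_force: 64.1
```

```bash
python3 m.py
```

```text
t 16.85 tcp [0.5122 0.2094 0.135 ] rpy [1.8000e+02 2.0000e-02 1.6761e+02] F [ 0.27  0.19 -4.33] M rackx,y: -0.01 0.091 -0.042 op 0.03075559863482274 g 64.10374402999878
```

The middle case is quiet too. I'll put it back, slowing down near the floor.

play_rows(
  deltas=[
    {"linear": [0, 0, -1.5], "twist": [0, 0, 0], "grip": 0},
    {"linear": [0, 0, -3], "twist": [0, 0, 0], "grip": 0},
    {"linear": [0, 0, -4], "twist": [0, 0, 0], "grip": 0},
    {"linear": [0, 0, -4.5], "twist": [0, 0, 0], "grip": 0},
    {"linear": [0, 0, -4.5], "twist": [0, 0, 0], "grip": 0},
  ],
)

```text
t: 17.35
tcp_pos: [0.512, 0.2089, 0.0891]
orientation: [-180.0, -0.1, 167.6]
contact_force: [0.1, -0.2, -4.2]
opening: 0.0307
grasp_force: 64.0
```

play_rows(
  deltas=[
    {"linear": [0, 0, -0.7], "twist": [0, 0, 0], "grip": 0},
    {"linear": [0, 0, -1.4], "twist": [0, 0, 0], "grip": 0},
    {"linear": [0, 0, -2.0], "twist": [0, 0, 0], "grip": 0},
    {"linear": [0, 0, -2.5], "twist": [0, 0, 0], "grip": 0},
    {"linear": [0, 0, -2.8], "twist": [0, 0, 0], "grip": 0},
  ],
)

```text
t: 17.85
tcp_pos: [0.5123, 0.2089, 0.0612]
orientation: [-180.0, -0.0, 167.6]
contact_force: [-0.6, 0.6, -5.1]
opening: 0.0306
grasp_force: 64.2
```

play_rows(
  deltas=[
    {"linear": [0, 0, -0.2], "twist": [0, 0, 0], "grip": 0},
    {"linear": [0, 0, -0.4], "twist": [0, 0, 0], "grip": 0},
    {"linear": [0, 0, -0.6], "twist": [0, 0, 0], "grip": 0},
    {"linear": [0, 0, -0.6], "twist": [0, 0, 0], "grip": 0},
    {"linear": [0, 0, -0.6], "twist": [0, 0, 0], "grip": 0},
  ],
)

```text
t: 18.35
tcp_pos: [0.5127, 0.2091, 0.0561]
orientation: [180.0, 0.0, 167.6]
contact_force: [-1.9, 0.1, -2.9]
opening: 0.0308
grasp_force: 64.5
```

```bash
python3 m.py
```

```text
t 18.35 tcp [0.5127 0.2091 0.0561] rpy [1.7999e+02 2.0000e-02 1.6756e+02] F [-1.85  0.09 -2.91] M rackx,y: -0.063 0.133 0.077 op 0.03077352291518519 g 64.45119380950928
```

Seated within about 1 mm. I'll release it and go on to the right case.

play_rows(
  deltas=[
    {"linear": [0, 0, -0.1], "twist": [0, 0, 0], "grip": 0},
    {"linear": [0, 0, -0.1], "twist": [0, 0, 0], "grip": 1},
    {"linear": [0, 0, -0.1], "twist": [0, 0, 0], "grip": 1},
    {"linear": [0, 0, -0.1], "twist": [0, 0, 0], "grip": 1},
    {"linear": [0, 0, -0.1], "twist": [0, 0, 0], "grip": 1},
  ],
)

```text
t: 18.85
tcp_pos: [0.5129, 0.2091, 0.0549]
orientation: [180.0, 0.0, 167.6]
contact_force: [-0.2, -0.6, -0.2]
opening: 0.0849
grasp_force: 0.0
```

play_rows(
  deltas=[
    {"linear": [0, 0, 1], "twist": [0, 0, 0], "grip": 1},
    {"linear": [0, 0, 3], "twist": [0, 0, 0], "grip": 1},
    {"linear": [0, 0, 6], "twist": [0, 0, 0], "grip": 1},
    {"linear": [0, 0, 8], "twist": [0, 0, 0], "grip": 1},
    {"linear": [0, 0, 9], "twist": [0, 0, 0], "grip": 1},
  ],
)

```text
t: 19.35
tcp_pos: [0.514, 0.2097, 0.1476]
orientation: [179.9, 0.2, 167.6]
contact_force: [0.2, -1.1, -0.1]
opening: 0.0852
grasp_force: 0.0
```

play_rows(
  deltas=[
    {"linear": [-0.4, -2, 0], "twist": [0, 0, 0], "grip": 1},
    {"linear": [-1, -5, 0], "twist": [0, 0, 0], "grip": 1},
    {"linear": [-1.8, -8.3, 0], "twist": [0, 0, 0], "grip": 1},
    {"linear": [-1.8, -8.3, 0], "twist": [0, 0, 0], "grip": 1},
    {"linear": [-1.8, -8.3, 0], "twist": [0, 0, 0], "grip": 1},
  ],
)

```text
t: 19.85
tcp_pos: [0.4944, 0.1251, 0.1448]
orientation: [-180.0, -0.0, 167.4]
contact_force: [-0.2, 0.1, -0.7]
opening: 0.0853
grasp_force: 0.0
```

```bash
python3 m.py; python3 - <<'E'
from cell import get_image
import cv2
cv2.imwrite("pics/s4.png",cv2.resize(get_image("side")[220:320,220:340,::-1],None,fx=6,fy=6,interpolation=cv2.INTER_CUBIC))
E
```

```text
t 19.85 tcp [0.4944 0.1251 0.1448] rpy [-1.7999e+02 -1.0000e-02  1.6744e+02] F [-0.25  0.11 -0.68] M rackx,y: 0.05 0.008 -0.004 op 0.08529752163457643 g 0.0
```

View pics/s4.png

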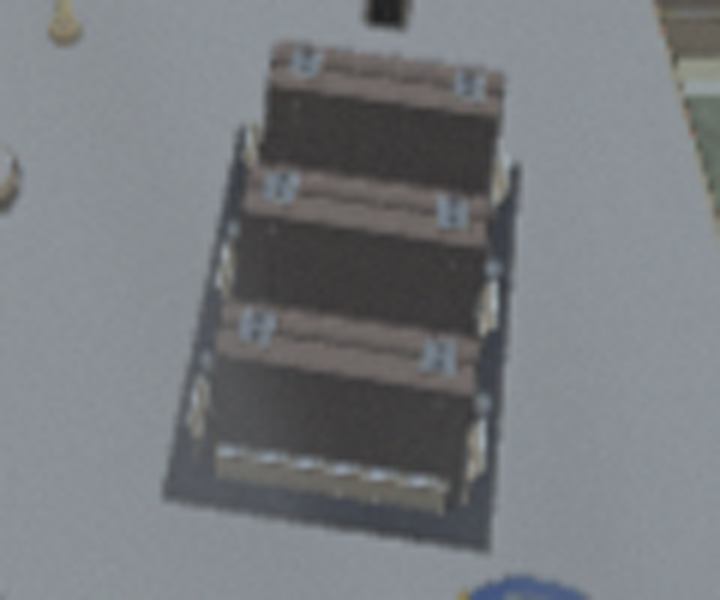

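Both quiet cases stand seated: the middle latches at (281,186)/(453,211) are unchanged from before, and so are the left ones. Next is the right case.

play_rows(
  deltas=[
    {"linear": [0, 0, -2], "twist": [0, 0, 0], "grip": 1},
    {"linear": [0, 0, -4.5], "twist": [0, 0, 0], "grip": 1},
    {"linear": [0, 0, -7], "twist": [0, 0, 0], "grip": 1},
    {"linear": [0, 0, -9], "twist": [0, 0, 0], "grip": 1},
    {"linear": [0, 0, -9], "twist": [0, 0, 0], "grip": 1},
  ],
)

```text
t: 20.4
tcp_pos: [0.4921, 0.127, 0.0522]
orientation: [-179.9, -0.3, 167.7]
contact_force: [-1.3, 0.3, -0.1]
opening: 0.0855
grasp_force: 0.0
```

play_rows(
  deltas=[
    {"linear": [0, 0, 0], "twist": [0, 0, 0], "grip": 1},
    {"linear": [0, 0, 0], "twist": [0, 0, 0], "grip": 0},
    {"linear": [0, 0, 0], "twist": [0, 0, 0], "grip": 0},
    {"linear": [0, 0, 0], "twist": [0, 0, 0], "grip": 0},
    {"linear": [0, 0, 0], "twist": [0, 0, 0], "grip": 0},
  ],
  newtons=60,
)

```text
t: 20.9
tcp_pos: [0.4951, 0.1258, 0.0557]
orientation: [180.0, 0.1, 167.6]
contact_force: [-1.7, 0.1, 4.1]
opening: 0.0306
grasp_force: 59.2
```

play_rows(
  deltas=[
    {"linear": [0, 0, 0], "twist": [0, 0, 0], "grip": 0},
    {"linear": [0, 0, 0], "twist": [0, 0, 0], "grip": 0},
    {"linear": [0, 0, 0.5], "twist": [0, 0, 0], "grip": 0},
    {"linear": [0, 0, 1.5], "twist": [0, 0, 0], "grip": 0},
    {"linear": [0, 0, 3], "twist": [0, 0, 0], "grip": 0},
  ],
)

```text
t: 21.4
tcp_pos: [0.4932, 0.1256, 0.0845]
orientation: [-179.9, -0.2, 167.6]
contact_force: [0.8, 0.0, -5.9]
opening: 0.0305
grasp_force: 60.2
```

play_rows(
  deltas=[
    {"linear": [0, 0, 2], "twist": [0, 0, 0], "grip": 0},
    {"linear": [0, 0, 4], "twist": [0, 0, 0], "grip": 0},
    {"linear": [0, 0, 5], "twist": [0, 0, 0], "grip": 0},
    {"linear": [0, 0, 5], "twist": [0, 0, 0], "grip": 0},
    {"linear": [0, 0, 5], "twist": [0, 0, 0], "grip": 0},
  ],
)

```text
t: 21.9
tcp_pos: [0.4941, 0.1258, 0.1344]
orientation: [-180.0, -0.0, 167.6]
contact_force: [-0.1, -0.4, -6.3]
opening: 0.0313
grasp_force: 60.4
```

```bash
python3 m.py
```

```text
t 21.9 tcp [0.4941 0.1258 0.1344] rpy [-1.7998e+02 -4.0000e-02  1.6755e+02] F [-0.1  -0.39 -6.33] M rackx,y: -0.074 -0.004 0.01 op 0.03132282320253395 g 60.431199073791504
```

play_rows(
  deltas=[
    {"linear": [0, 0, 0], "twist": [1.5, 6.8, 0], "grip": 0},
    {"linear": [0, 0, 0], "twist": [3, 13.7, 0], "grip": 0},
    {"linear": [0, 0, 0], "twist": [3, 13.7, 0], "grip": 0},
    {"linear": [0, 0, 0], "twist": [3, 13.7, 0], "grip": 0},
    {"linear": [0, 0, 0], "twist": [3, 13.7, 0], "grip": 0},
  ],
)

```text
t: 22.4
tcp_pos: [0.4934, 0.1263, 0.134]
orientation: [-179.9, -14.1, 167.6]
contact_force: [0.2, 0.1, -6.4]
opening: 0.031
grasp_force: 60.6
```

play_rows(
  deltas=[
    {"linear": [0, 0, 0], "twist": [0, 0, 0], "grip": 0},
    {"linear": [0, 0, 0], "twist": [-1.5, -6.8, 0], "grip": 0},
    {"linear": [0, 0, 0], "twist": [-3, -13.7, 0], "grip": 0},
    {"linear": [0, 0, 0], "twist": [-3, -13.7, 0], "grip": 0},
    {"linear": [0, 0, 0], "twist": [-3, -13.7, 0], "grip": 0},
  ],
)

```text
t: 22.9
tcp_pos: [0.4932, 0.1267, 0.1357]
orientation: [-180.0, -0.0, 167.7]
contact_force: [1.2, -0.2, -5.0]
opening: 0.0306
grasp_force: 60.8
```

play_rows(
  deltas=[
    {"linear": [0, 0, 0], "twist": [0, 0, 0], "grip": 0},
    {"linear": [0, 0, 0], "twist": [0, 0, 0], "grip": 0},
    {"linear": [0, 0, 0], "twist": [0, 0, 0], "grip": 0},
    {"linear": [0, 0, 0], "twist": [0, 0, 0], "grip": 0},
    {"linear": [0, 0, 0], "twist": [0, 0, 0], "grip": 0},
  ],
)

```text
t: 23.4
tcp_pos: [0.4947, 0.1259, 0.1346]
orientation: [-180.0, -0.0, 167.5]
contact_force: [-0.2, 0.4, -5.2]
opening: 0.0305
grasp_force: 60.8
```

```bash
python3 m.py
```

```text
t 23.4 tcp [0.4947 0.1259 0.1346] rpy [-1.7999e+02 -3.0000e-02  1.6753e+02] F [-0.19  0.39 -5.16] M rackx,y: 0.018 -0.041 -0.022 op 0.03046547805721387 g 60.8254337310791
```

play_rows(
  deltas=[
    {"linear": [0, 0, 0], "twist": [-1.5, -6.8, 0], "grip": 0},
    {"linear": [0, 0, 0], "twist": [-3, -13.7, 0], "grip": 0},
    {"linear": [0, 0, 0], "twist": [-3, -13.7, 0], "grip": 0},
    {"linear": [0, 0, 0], "twist": [-3, -13.7, 0], "grip": 0},
    {"linear": [0, 0, 0], "twist": [-3, -13.7, 0], "grip": 0},
  ],
)

```text
t: 23.9
tcp_pos: [0.4959, 0.1262, 0.1355]
orientation: [179.9, 14.0, 167.5]
contact_force: [-0.1, -0.3, -4.5]
opening: 0.0307
grasp_force: 60.8
```

play_rows(
  deltas=[
    {"linear": [0, 0, 0], "twist": [0, 0, 0], "grip": 0},
    {"linear": [0, 0, 0], "twist": [1.5, 6.8, 0], "grip": 0},
    {"linear": [0, 0, 0], "twist": [3, 13.7, 0], "grip": 0},
    {"linear": [0, 0, 0], "twist": [3, 13.7, 0], "grip": 0},
    {"linear": [0, 0, 0], "twist": [3, 13.7, 0], "grip": 0},
  ],
)

```text
t: 24.4
tcp_pos: [0.4961, 0.1251, 0.1344]
orientation: [180.0, 0.1, 167.4]
contact_force: [-0.4, -0.3, -6.4]
opening: 0.0306
grasp_force: 60.9
```

play_rows(
  deltas=[
    {"linear": [0, 0, 0], "twist": [0, 0, 0], "grip": 0},
    {"linear": [0, 0, 0], "twist": [0, 0, 0], "grip": 0},
    {"linear": [0, 0, 0], "twist": [0, 0, 0], "grip": 0},
    {"linear": [0, 0, 0], "twist": [0, 0, 0], "grip": 0},
    {"linear": [0, 0, 0], "twist": [0, 0, 0], "grip": 0},
  ],
)

```text
t: 24.9
tcp_pos: [0.4944, 0.1263, 0.135]
orientation: [180.0, 0.0, 167.6]
contact_force: [0.7, 1.1, -5.7]
opening: 0.0309
grasp_force: 60.9
```

```bash
python3 m.py
```

```text
t 24.9 tcp [0.4944 0.1263 0.135 ] rpy [1.800e+02 3.000e-02 1.676e+02] F [ 0.72  1.05 -5.7 ] M rackx,y: -0.004 -0.01 0.011 op 0.030911637736859305 g 60.900607109069824
```

The snapshots are noisy and none clearly shows the swing. I'll rock the right case more strongly and for longer, averaging the wrench over several readings.

```bash
cat > avg.py <<'E'
from cell import manip,get_image
import numpy as np
a=-0.2164;T=[];F=[]
for i in range(10):
    get_image("top");s=manip.sense();t=s["torque"];T.append([t[0]*np.cos(a)+t[1]*np.sin(a),-t[0]*np.sin(a)+t[1]*np.cos(a),t[2]]);F.append(s["contact_force"])
print("t",s["t"],"rpy",s["orientation"].round(1),"M",np.mean(T,0).round(3),"sd",np.std(T,0).round(3),"F",np.mean(F,0).round(2),"My",np.array(T)[:,1].round(2))
E
python3 avg.py
```

```text
t 25.4 rpy [-180.    -0.   167.6] M [-0.003 -0.009 -0.012] sd [0.032 0.023 0.018] F [-0.11 -0.01 -5.46] My [ 0.01  0.01 -0.02 -0.06  0.01 -0.01  0.   -0.02 -0.04  0.02]
```

play_rows(
  deltas=[
    {"linear": [0, 0, 0], "twist": [1.5, 6.8, 0], "grip": 0},
    {"linear": [0, 0, 0], "twist": [3, 13.7, 0], "grip": 0},
    {"linear": [0, 0, 0], "twist": [4.3, 19.5, 0], "grip": 0},
    {"linear": [0, 0, 0], "twist": [4.3, 19.5, 0], "grip": 0},
    {"linear": [0, 0, 0], "twist": [4.3, 19.5, 0], "grip": 0},
  ],
)

```text
t: 25.9
tcp_pos: [0.4948, 0.1257, 0.1338]
orientation: [-180.0, -19.9, 167.5]
contact_force: [-0.3, -0.3, -5.7]
opening: 0.0311
grasp_force: 61.0
```

```bash
python3 avg.py
```

```text
t 26.4 rpy [180.  -19.9 167.6] M [ 0.007 -0.838  0.015] sd [0.013 0.045 0.02 ] F [ 0.05 -0.05 -5.56] My [-0.74 -0.84 -0.81 -0.83 -0.83 -0.81 -0.89 -0.92 -0.86 -0.85]
```

play_rows(
  deltas=[
    {"linear": [0, 0, 0], "twist": [-1.5, -6.8, 0], "grip": 0},
    {"linear": [0, 0, 0], "twist": [-3, -13.7, 0], "grip": 0},
    {"linear": [0, 0, 0], "twist": [-4.3, -19.5, 0], "grip": 0},
    {"linear": [0, 0, 0], "twist": [-4.3, -19.5, 0], "grip": 0},
    {"linear": [0, 0, 0], "twist": [-4.3, -19.5, 0], "grip": 0},
  ],
)

```text
t: 26.9
tcp_pos: [0.4942, 0.1262, 0.1354]
orientation: [-180.0, -0.1, 167.6]
contact_force: [0.6, -0.6, -4.3]
opening: 0.0307
grasp_force: 61.0
```

```bash
python3 avg.py
```

```text
t 27.4 rpy [-180.    -0.   167.5] M [ 0.006 -0.027 -0.015] sd [0.024 0.041 0.037] F [ 0.12  0.23 -5.33] My [-0.04 -0.07 -0.1  -0.01  0.03  0.02  0.02 -0.03 -0.   -0.07]
```

play_rows(
  deltas=[
    {"linear": [0, 0, 0], "twist": [-1.5, -6.8, 0], "grip": 0},
    {"linear": [0, 0, 0], "twist": [-3, -13.7, 0], "grip": 0},
    {"linear": [0, 0, 0], "twist": [-4.3, -19.5, 0], "grip": 0},
    {"linear": [0, 0, 0], "twist": [-4.3, -19.5, 0], "grip": 0},
    {"linear": [0, 0, 0], "twist": [-4.3, -19.5, 0], "grip": 0},
  ],
)

```text
t: 27.9
tcp_pos: [0.494, 0.1266, 0.1349]
orientation: [-180.0, 19.9, 167.7]
contact_force: [0.6, -0.2, -4.7]
opening: 0.0305
grasp_force: 61.1
```

```bash
python3 avg.py
```

```text
t 28.4 rpy [180.   20.  167.5] M [ 0.009  0.769 -0.01 ] sd [0.019 0.041 0.026] F [ 0.23  0.02 -5.59] My [0.69 0.73 0.8  0.76 0.73 0.79 0.8  0.76 0.84 0.78]
```

play_rows(
  deltas=[
    {"linear": [0, 0, 0], "twist": [1.5, 6.8, 0], "grip": 0},
    {"linear": [0, 0, 0], "twist": [3, 13.7, 0], "grip": 0},
    {"linear": [0, 0, 0], "twist": [4.3, 19.5, 0], "grip": 0},
    {"linear": [0, 0, 0], "twist": [4.3, 19.5, 0], "grip": 0},
    {"linear": [0, 0, 0], "twist": [4.3, 19.5, 0], "grip": 0},
  ],
)

```text
t: 28.9
tcp_pos: [0.4948, 0.1253, 0.1342]
orientation: [-180.0, 0.0, 167.5]
contact_force: [-1.1, 0.1, -6.1]
opening: 0.0304
grasp_force: 61.1
```

```bash
python3 avg.py
```

```text
t 29.4 rpy [180.    0.  167.6] M [-0.004  0.008  0.005] sd [0.024 0.033 0.022] F [ 0.1   0.06 -5.58] My [ 0.03  0.05  0.04 -0.03 -0.03 -0.   -0.05 -0.    0.05  0.02]
```

The averages show the right case is quiet: moment −0.027 after tipping one way and +0.008 after the other, against ±0.13 expected. I'll stand it back and retest the middle case the same way.

play_rows(
  deltas=[
    {"linear": [0, 0, -1.5], "twist": [0, 0, 0], "grip": 0},
    {"linear": [0, 0, -3.5], "twist": [0, 0, 0], "grip": 0},
    {"linear": [0, 0, -4.8], "twist": [0, 0, 0], "grip": 0},
    {"linear": [0, 0, -5.6], "twist": [0, 0, 0], "grip": 0},
    {"linear": [0, 0, -6.3], "twist": [0, 0, 0], "grip": 0},
  ],
)

```text
t: 29.9
tcp_pos: [0.4946, 0.126, 0.0713]
orientation: [-180.0, -0.0, 167.6]
contact_force: [-0.1, -0.1, -5.6]
opening: 0.0305
grasp_force: 61.0
```

play_rows(
  deltas=[
    {"linear": [0, 0, -0.5], "twist": [0, 0, 0], "grip": 0},
    {"linear": [0, 0, -0.9], "twist": [0, 0, 0], "grip": 0},
    {"linear": [0, 0, -1.3], "twist": [0, 0, 0], "grip": 0},
    {"linear": [0, 0, -1.6], "twist": [0, 0, 0], "grip": 0},
    {"linear": [0, 0, -1.6], "twist": [0, 0, 0], "grip": 0},
  ],
)

```text
t: 30.4
tcp_pos: [0.4949, 0.1261, 0.0562]
orientation: [180.0, 0.0, 167.6]
contact_force: [-0.2, -0.3, -2.9]
opening: 0.0312
grasp_force: 61.5
```

play_rows(
  deltas=[
    {"linear": [0, 0, -0.1], "twist": [0, 0, 0], "grip": 0},
    {"linear": [0, 0, -0.1], "twist": [0, 0, 0], "grip": 1},
    {"linear": [0, 0, -0.1], "twist": [0, 0, 0], "grip": 1},
    {"linear": [0, 0, -0.1], "twist": [0, 0, 0], "grip": 1},
    {"linear": [0, 0, -0.1], "twist": [0, 0, 0], "grip": 1},
  ],
)

```text
t: 30.9
tcp_pos: [0.495, 0.1261, 0.055]
orientation: [180.0, 0.0, 167.6]
contact_force: [0.3, 0.1, 0.4]
opening: 0.0854
grasp_force: 0.0
```

play_rows(
  deltas=[
    {"linear": [0, 0, 1], "twist": [0, 0, 0], "grip": 1},
    {"linear": [0, 0, 3], "twist": [0, 0, 0], "grip": 1},
    {"linear": [0, 0, 6], "twist": [0, 0, 0], "grip": 1},
    {"linear": [0, 0, 8], "twist": [0, 0, 0], "grip": 1},
    {"linear": [0, 0, 9], "twist": [0, 0, 0], "grip": 1},
  ],
)

```text
t: 31.4
tcp_pos: [0.496, 0.1265, 0.1475]
orientation: [179.9, 0.2, 167.6]
contact_force: [0.4, 0.2, 0.2]
opening: 0.0852
grasp_force: 0.0
```

play_rows(
  deltas=[
    {"linear": [0.4, 2, 0], "twist": [0, 0, 0], "grip": 1},
    {"linear": [1, 5, 0], "twist": [0, 0, 0], "grip": 1},
    {"linear": [1.8, 8.3, 0], "twist": [0, 0, 0], "grip": 1},
    {"linear": [1.8, 8.3, 0], "twist": [0, 0, 0], "grip": 1},
    {"linear": [1.8, 8.3, 0], "twist": [0, 0, 0], "grip": 1},
  ],
)

```text
t: 31.9
tcp_pos: [0.512, 0.2098, 0.1444]
orientation: [-180.0, -0.1, 167.7]
contact_force: [0.2, 0.1, -1.2]
opening: 0.0853
grasp_force: 0.0
```

play_rows(
  deltas=[
    {"linear": [0, 0, -2], "twist": [0, 0, 0], "grip": 1},
    {"linear": [0, 0, -4.5], "twist": [0, 0, 0], "grip": 1},
    {"linear": [0, 0, -7], "twist": [0, 0, 0], "grip": 1},
    {"linear": [0, 0, -9], "twist": [0, 0, 0], "grip": 1},
    {"linear": [0, 0, -9], "twist": [0, 0, 0], "grip": 1},
  ],
)

```text
t: 32.4
tcp_pos: [0.5099, 0.2061, 0.0519]
orientation: [-179.7, -0.3, 167.5]
contact_force: [-1.7, -0.5, 0.8]
opening: 0.0855
grasp_force: 0.0
```

play_rows(
  deltas=[
    {"linear": [0, 0, 0], "twist": [0, 0, 0], "grip": 1},
    {"linear": [0, 0, 0], "twist": [0, 0, 0], "grip": 0},
    {"linear": [0, 0, 0], "twist": [0, 0, 0], "grip": 0},
    {"linear": [0, 0, 0], "twist": [0, 0, 0], "grip": 0},
    {"linear": [0, 0, 0], "twist": [0, 0, 0], "grip": 0},
  ],
  newtons=60,
)

```text
t: 32.9
tcp_pos: [0.5131, 0.2091, 0.0558]
orientation: [180.0, 0.1, 167.6]
contact_force: [1.1, 0.3, -1.4]
opening: 0.0307
grasp_force: 59.7
```

play_rows(
  deltas=[
    {"linear": [0, 0, 0], "twist": [0, 0, 0], "grip": 0},
    {"linear": [0, 0, 0], "twist": [0, 0, 0], "grip": 0},
    {"linear": [0, 0, 0.5], "twist": [0, 0, 0], "grip": 0},
    {"linear": [0, 0, 1.5], "twist": [0, 0, 0], "grip": 0},
    {"linear": [0, 0, 3], "twist": [0, 0, 0], "grip": 0},
  ],
)

```text
t: 33.4
tcp_pos: [0.5112, 0.2085, 0.0845]
orientation: [-179.9, -0.1, 167.6]
contact_force: [0.0, -0.8, -4.4]
opening: 0.0303
grasp_force: 59.9
```

play_rows(
  deltas=[
    {"linear": [0, 0, 2], "twist": [0, 0, 0], "grip": 0},
    {"linear": [0, 0, 4], "twist": [0, 0, 0], "grip": 0},
    {"linear": [0, 0, 5], "twist": [0, 0, 0], "grip": 0},
    {"linear": [0, 0, 5], "twist": [0, 0, 0], "grip": 0},
    {"linear": [0, 0, 5], "twist": [0, 0, 0], "grip": 0},
  ],
)

```text
t: 33.9
tcp_pos: [0.5123, 0.2088, 0.1347]
orientation: [-180.0, -0.0, 167.6]
contact_force: [0.8, -0.8, -5.3]
opening: 0.0309
grasp_force: 60.1
```

```bash
python3 avg.py
```

```text
t 34.4 rpy [-180.    -0.   167.6] M [-0.003 -0.001 -0.   ] sd [0.018 0.024 0.028] F [ 0.01 -0.06 -5.33] My [ 0.04  0.   -0.01  0.02 -0.01 -0.04  0.01 -0.03  0.03 -0.02]
```

play_rows(
  deltas=[
    {"linear": [0, 0, 0], "twist": [1.5, 6.8, 0], "grip": 0},
    {"linear": [0, 0, 0], "twist": [3, 13.7, 0], "grip": 0},
    {"linear": [0, 0, 0], "twist": [4.3, 19.5, 0], "grip": 0},
    {"linear": [0, 0, 0], "twist": [4.3, 19.5, 0], "grip": 0},
    {"linear": [0, 0, 0], "twist": [4.3, 19.5, 0], "grip": 0},
  ],
)

```text
t: 34.9
tcp_pos: [0.5129, 0.2085, 0.1337]
orientation: [-180.0, -20.0, 167.5]
contact_force: [-0.4, 1.3, -4.8]
opening: 0.0306
grasp_force: 63.2
```

```bash
python3 avg.py
```

```text
t 35.4 rpy [180.  -19.9 167.6] M [ 0.016 -0.634  0.014] sd [0.034 0.025 0.028] F [-0.19  0.16 -4.3 ] My [-0.64 -0.6  -0.63 -0.65 -0.62 -0.63 -0.7  -0.62 -0.62 -0.62]
```

play_rows(
  deltas=[
    {"linear": [0, 0, 0], "twist": [-1.5, -6.8, 0], "grip": 0},
    {"linear": [0, 0, 0], "twist": [-3, -13.7, 0], "grip": 0},
    {"linear": [0, 0, 0], "twist": [-4.3, -19.5, 0], "grip": 0},
    {"linear": [0, 0, 0], "twist": [-4.3, -19.5, 0], "grip": 0},
    {"linear": [0, 0, 0], "twist": [-4.3, -19.5, 0], "grip": 0},
  ],
)

```text
t: 35.9
tcp_pos: [0.5121, 0.2093, 0.1354]
orientation: [-180.0, -0.1, 167.6]
contact_force: [0.2, -0.1, -4.1]
opening: 0.0306
grasp_force: 63.2
```

```bash
python3 avg.py
```

```text
t 36.4 rpy [-180.    -0.   167.5] M [-0.005  0.04  -0.02 ] sd [0.021 0.038 0.028] F [-0.08 -0.02 -4.6 ] My [ 0.01  0.06  0.09 -0.05  0.05  0.07  0.03  0.07  0.02  0.05]
```

play_rows(
  deltas=[
    {"linear": [0, 0, 0], "twist": [-1.5, -6.8, 0], "grip": 0},
    {"linear": [0, 0, 0], "twist": [-3, -13.7, 0], "grip": 0},
    {"linear": [0, 0, 0], "twist": [-4.3, -19.5, 0], "grip": 0},
    {"linear": [0, 0, 0], "twist": [-4.3, -19.5, 0], "grip": 0},
    {"linear": [0, 0, 0], "twist": [-4.3, -19.5, 0], "grip": 0},
  ],
)

```text
t: 36.9
tcp_pos: [0.512, 0.2098, 0.1349]
orientation: [-180.0, 19.9, 167.7]
contact_force: [-0.3, -0.4, -5.4]
opening: 0.0305
grasp_force: 64.4
```

```bash
python3 avg.py; python3 - <<'E'
from cell import get_image
import cv2
cv2.imwrite("pics/s5.png",cv2.resize(get_image("side")[190:320,220:340,::-1],None,fx=4.6,fy=4.6,interpolation=cv2.INTER_CUBIC))
E
```

```text
t 37.4 rpy [-180.    19.9  167.5] M [0.005 0.622 0.007] sd [0.034 0.049 0.035] F [-0.03 -0.06 -4.65] My [0.51 0.56 0.59 0.63 0.65 0.64 0.66 0.68 0.64 0.66]
```

View pics/s5.png

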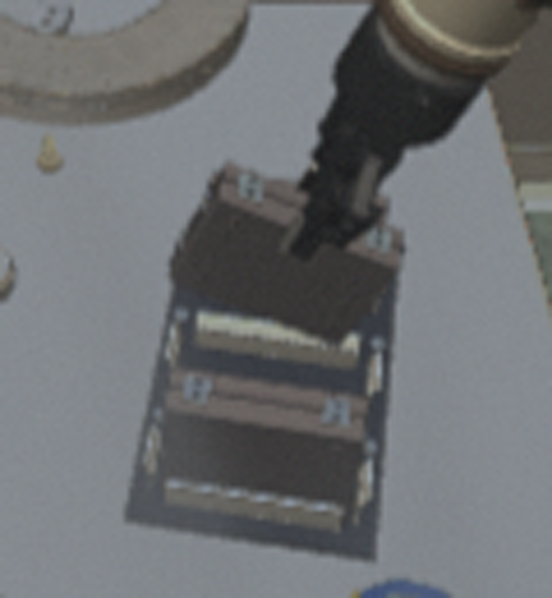

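play_rows(
  deltas=[
    {"linear": [0, 0, 0], "twist": [1.5, 6.8, 0], "grip": 0},
    {"linear": [0, 0, 0], "twist": [3, 13.7, 0], "grip": 0},
    {"linear": [0, 0, 0], "twist": [4.3, 19.5, 0], "grip": 0},
    {"linear": [0, 0, 0], "twist": [4.3, 19.5, 0], "grip": 0},
    {"linear": [0, 0, 0], "twist": [4.3, 19.5, 0], "grip": 0},
  ],
)

```text
t: 37.95
tcp_pos: [0.5129, 0.2082, 0.1342]
orientation: [-180.0, 0.1, 167.5]
contact_force: [-0.7, -0.1, -5.5]
opening: 0.031
grasp_force: 64.4
```

```bash
python3 avg.py
```

```text
t 38.45 rpy [180.    0.  167.6] M [ 0.029 -0.093  0.013] sd [0.024 0.03  0.038] F [ 0.15 -0.25 -4.59] My [-0.09 -0.08 -0.04 -0.1  -0.1  -0.09 -0.06 -0.11 -0.1  -0.17]
```

The picture shows the held case tilting with the gripper (top latches at (250,185) and (380,238)). The middle case now shows a change in the expected direction, +0.04 to −0.093. I'll repeat the rocking to confirm.

play_rows(
  deltas=[
    {"linear": [0, 0, 0], "twist": [1.5, 6.8, 0], "grip": 0},
    {"linear": [0, 0, 0], "twist": [3, 13.7, 0], "grip": 0},
    {"linear": [0, 0, 0], "twist": [4.5, 20.5, 0], "grip": 0},
    {"linear": [0, 0, 0], "twist": [5.3, 24.5, 0], "grip": 0},
    {"linear": [0, 0, 0], "twist": [5.3, 24.5, 0], "grip": 0},
  ],
)

```text
t: 38.95
tcp_pos: [0.5147, 0.2067, 0.1325]
orientation: [-179.8, -25.1, 167.2]
contact_force: [-0.5, -0.8, -4.5]
opening: 0.0304
grasp_force: 64.5
```

play_rows(
  deltas=[
    {"linear": [0, 0, 0], "twist": [0, 0, 0], "grip": 0},
    {"linear": [0, 0, 0], "twist": [0, 0, 0], "grip": 0},
    {"linear": [0, 0, 0], "twist": [-1.5, -6.8, 0], "grip": 0},
    {"linear": [0, 0, 0], "twist": [-3, -13.7, 0], "grip": 0},
    {"linear": [0, 0, 0], "twist": [-4.5, -20.5, 0], "grip": 0},
  ],
)

```text
t: 39.45
tcp_pos: [0.5121, 0.2102, 0.1361]
orientation: [179.9, -3.7, 167.6]
contact_force: [0.4, 0.1, -4.7]
opening: 0.0308
grasp_force: 64.5
```

play_rows(
  deltas=[
    {"linear": [0, 0, 0], "twist": [-0.8, -4, 0], "grip": 0},
    {"linear": [0, 0, 0], "twist": [-0.8, -4, 0], "grip": 0},
    {"linear": [0, 0, 0], "twist": [-0.8, -4, 0], "grip": 0},
    {"linear": [0, 0, 0], "twist": [-0.8, -4, 0], "grip": 0},
    {"linear": [0, 0, 0], "twist": [-0.8, -4, 0], "grip": 0},
  ],
)

```text
t: 39.95
tcp_pos: [0.5135, 0.2084, 0.1346]
orientation: [-180.0, -0.0, 167.4]
contact_force: [-0.2, 0.3, -4.3]
opening: 0.0305
grasp_force: 64.5
```

```bash
python3 avg.py
```

```text
t 40.45 rpy [-180.    -0.   167.5] M [ 0.006  0.099 -0.007] sd [0.031 0.032 0.018] F [ 0.1   0.17 -4.8 ] My [0.05 0.05 0.1  0.11 0.1  0.15 0.09 0.09 0.15 0.1 ]
```

play_rows(
  deltas=[
    {"linear": [0, 0, 0], "twist": [-1.5, -6.8, 0], "grip": 0},
    {"linear": [0, 0, 0], "twist": [-3, -13.7, 0], "grip": 0},
    {"linear": [0, 0, 0], "twist": [-4.5, -20.5, 0], "grip": 0},
    {"linear": [0, 0, 0], "twist": [-5.3, -24.5, 0], "grip": 0},
    {"linear": [0, 0, 0], "twist": [-5.3, -24.5, 0], "grip": 0},
  ],
)

```text
t: 40.95
tcp_pos: [0.5087, 0.2107, 0.1335]
orientation: [180.0, 25.0, 167.9]
contact_force: [-0.6, 0.1, -4.3]
opening: 0.0306
grasp_force: 64.9
```

play_rows(
  deltas=[
    {"linear": [0, 0, 0], "twist": [0, 0, 0], "grip": 0},
    {"linear": [0, 0, 0], "twist": [0, 0, 0], "grip": 0},
    {"linear": [0, 0, 0], "twist": [1.5, 6.8, 0], "grip": 0},
    {"linear": [0, 0, 0], "twist": [3, 13.7, 0], "grip": 0},
    {"linear": [0, 0, 0], "twist": [4.5, 20.5, 0], "grip": 0},
  ],
)

```text
t: 41.45
tcp_pos: [0.5125, 0.2103, 0.1359]
orientation: [179.7, 4.8, 167.6]
contact_force: [-0.4, -1.4, -6.3]
opening: 0.0305
grasp_force: 64.8
```

play_rows(
  deltas=[
    {"linear": [0, 0, 0], "twist": [0.8, 4, 0], "grip": 0},
    {"linear": [0, 0, 0], "twist": [0.8, 4, 0], "grip": 0},
    {"linear": [0, 0, 0], "twist": [0.8, 4, 0], "grip": 0},
    {"linear": [0, 0, 0], "twist": [0.8, 4, 0], "grip": 0},
    {"linear": [0, 0, 0], "twist": [0.8, 4, 0], "grip": 0},
  ],
)

```text
t: 41.95
tcp_pos: [0.5114, 0.2096, 0.1347]
orientation: [-179.9, 1.1, 167.6]
contact_force: [0.1, 0.3, -4.8]
opening: 0.031
grasp_force: 64.8
```

```bash
python3 avg.py
```

```text
t 42.45 rpy [-179.9    1.1  167.5] M [ 0.028 -0.06   0.012] sd [0.036 0.023 0.035] F [-0.3   0.17 -4.54] My [-0.03 -0.04 -0.09 -0.06 -0.01 -0.07 -0.07 -0.06 -0.09 -0.07]
```

The middle case rattles: the moment flips repeatably between about +0.1 and −0.09, while the right case stayed near 0. I'll level it, raise it and carry it to the clipboard.

play_rows(
  deltas=[
    {"linear": [0, 0, 0.5], "twist": [0.2, 1.1, 0], "grip": 0},
    {"linear": [0, 0, 2], "twist": [0.2, 1.1, 0], "grip": 0},
    {"linear": [0, 0, 4], "twist": [0.2, 1.1, 0], "grip": 0},
    {"linear": [0, 0, 6], "twist": [0.2, 1.1, 0], "grip": 0},
    {"linear": [0, 0, 6.5], "twist": [0.2, 1.1, 0], "grip": 0},
  ],
)

```text
t: 42.95
tcp_pos: [0.5141, 0.2097, 0.2021]
orientation: [180.0, 0.2, 167.5]
contact_force: [0.6, 0.6, -4.9]
opening: 0.0307
grasp_force: 65.0
```

play_rows(
  deltas=[
    {"linear": [0, -0.5, 0], "twist": [0, 0, 0], "grip": 0},
    {"linear": [-0.4, -2, 0], "twist": [0, 0, 0], "grip": 0},
    {"linear": [-1, -5, 0], "twist": [0, 0, 0], "grip": 0},
    {"linear": [-1.6, -8, 0], "twist": [0, 0, 0], "grip": 0},
    {"linear": [-2.2, -11, 0], "twist": [0, 0, 0], "grip": 0},
  ],
)

```text
t: 43.45
tcp_pos: [0.4887, 0.0962, 0.1982]
orientation: [-179.8, -0.2, 167.5]
contact_force: [0.2, 0.6, -4.8]
opening: 0.0302
grasp_force: 64.8
```

play_rows(
  deltas=[
    {"linear": [-0.6, -3, 0], "twist": [0, 0, 0], "grip": 0},
    {"linear": [-1.2, -6, 0], "twist": [0, 0, 0], "grip": 0},
    {"linear": [-1.8, -9, 0], "twist": [0, 0, 0], "grip": 0},
    {"linear": [-2.4, -12, 0], "twist": [0, 0, 0], "grip": 0},
    {"linear": [-3, -15, 0], "twist": [0, 0, 0], "grip": 0},
  ],
)

```text
t: 43.95
tcp_pos: [0.4582, -0.0533, 0.1985]
orientation: [-179.9, -0.2, 167.4]
contact_force: [0.8, -0.1, -4.7]
opening: 0.031
grasp_force: 64.8
```

play_rows(
  deltas=[
    {"linear": [-0.6, -3, 0], "twist": [0, 0, 0], "grip": 0},
    {"linear": [-1.2, -6, 0], "twist": [0, 0, 0], "grip": 0},
    {"linear": [-1.8, -9, 0], "twist": [0, 0, 0], "grip": 0},
    {"linear": [-2.4, -12, 0], "twist": [0, 0, 0], "grip": 0},
    {"linear": [-3, -15, 0], "twist": [0, 0, 0], "grip": 0},
  ],
)

```text
t: 44.45
tcp_pos: [0.428, -0.2027, 0.1985]
orientation: [-179.9, -0.2, 167.4]
contact_force: [0.2, -0.2, -4.2]
opening: 0.031
grasp_force: 64.8
```

play_rows(
  deltas=[
    {"linear": [-0.6, -3, 0], "twist": [0, 0, 0], "grip": 0},
    {"linear": [-1, -6, 0], "twist": [0, 0, 0], "grip": 0},
    {"linear": [-1.4, -8.5, 0], "twist": [0, 0, 0], "grip": 0},
    {"linear": [-1.5, -10, 0], "twist": [0, 0, 0], "grip": 0},
    {"linear": [-1.5, -10.5, 0], "twist": [0, 0, 0], "grip": 0},
  ],
)

```text
t: 44.95
tcp_pos: [0.4127, -0.3083, 0.1986]
orientation: [-179.9, -0.2, 167.3]
contact_force: [-0.7, 1.1, -4.2]
opening: 0.0305
grasp_force: 64.8
```

play_rows(
  deltas=[
    {"linear": [0, 0, 0], "twist": [0, 0, 0], "grip": 0},
    {"linear": [0, 0, 0], "twist": [0, 0, 0], "grip": 0},
    {"linear": [0, 0, 0], "twist": [0, 0, 0], "grip": 0},
    {"linear": [0, 0, 0], "twist": [0, 0, 0], "grip": 0},
    {"linear": [0, 0, 0], "twist": [0, 0, 0], "grip": 0},
  ],
)

```text
t: 45.45
tcp_pos: [0.4158, -0.3053, 0.1999]
orientation: [-179.9, -0.0, 167.6]
contact_force: [0.5, -0.4, -5.7]
opening: 0.0307
grasp_force: 64.8
```

```bash
python3 m.py; python3 - <<'E'
from cell import get_image,manip
import cv2
cv2.imwrite("pics/s6.png",cv2.resize(get_image("side")[100:330,200:400,::-1],None,fx=2.6,fy=2.6,interpolation=cv2.INTER_CUBIC))
print(manip.sense()["qvel"].round(2))
E
```

```text
t 45.45 tcp [ 0.4158 -0.3053  0.1999] rpy [-1.7991e+02 -3.0000e-02  1.6758e+02] F [ 0.49 -0.42 -5.67] M rackx,y: 0.016 -0.137 -0.005 op 0.030680798087917367 g 64.80992674827576
[ 0.18  0.09  0.16 -0.02 -0.09  0.01 -0.02]
```

View pics/s6.png

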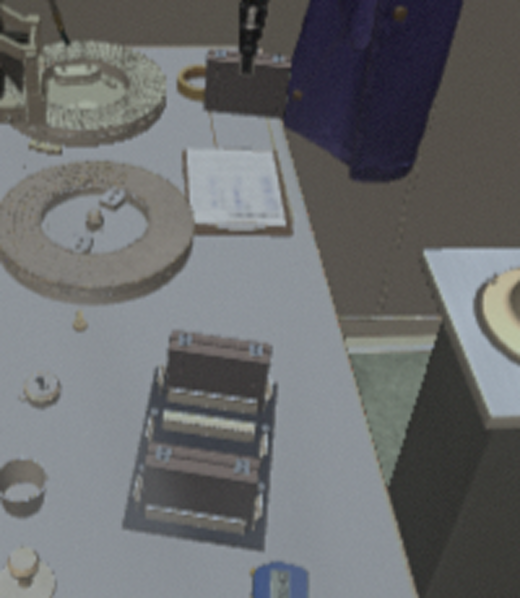

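The case is held level and still over the clipboard, and the other two stand in their slots: right at about (220,365), left at about (205,490). The wrist moment reads −0.137, with the part still at the end it ran to. I'll hand it in.

```bash
python3 avg.py; python3 -c "
from cell import order
print(order.close_job())"
```

```text
t 46.0 rpy [-179.9   -0.   167.5] M [ 0.014 -0.122 -0.001] sd [0.032 0.025 0.023] F [-0.09  0.19 -4.77] My [-0.09 -0.1  -0.16 -0.11 -0.13 -0.15 -0.15 -0.12 -0.11 -0.09]
the job is handed in; nothing more can be done
None
```

I handed the job in at 46 s with the middle-slot case held upright and still over the middle of the clipboard, its underside about 15 cm up; it was the one that rattled, the left and right cases are back in their slots, and the hand-in returned no verdict.

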